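# Knock a jammed spacer out from under a board clamp

### The arm

A 7-joint arm with a two-finger parallel gripper is mounted at the origin on the work surface. World frame = base frame: x ahead of the robot, y to its left, z up, the work surface at z = 0. Lengths are in m, angles in rad, forces in N, time in s.
With the tool pointing down it reaches from about 0.35 to 0.9 m from the base axis. Payload 8.1 kg.
Tool frame: the origin (TCP) lies on the centre line of the jaws, within the pads' length; the fingertips stand arm.tip_extent ahead of it and the grasp point (between the pads) lies 3 mm ahead of it (arm.tip_extent is the distance from the TCP to the fingertips, in m); y points along the fingers, z is the direction in which the jaws open and shut, and the axes are right-handed (so a half turn about y gives the same grasp; the last joint's range is limited). The gripper opens to 92 mm and grips with 3 to 60 N. Pads are 19 mm wide; open, the fingers measure 130 mm over their backs; the gripper's body (75 mm by 190 mm) begins 47 mm behind the grasp point.
Start: joints at [1.205, 0.434, 0.025, 1.573, -0.012, 1.134, -0.075], TCP at [0.162, -0.604, 0.249] pointing down, gripper open.
Joint ranges: [-2.62, 2.62], [-0.44, 2.09], [-1.27, 1.32], [0.08, 2.57], [-1.32, 4.46], [0.12, 2], [-2.74, 2.74]. Speed limits (rad/s): [2.22, 2.22, 3.01, 3.01, 3.14, 3.14, 3.14].

### API

Orientations are given as a rotation vector (axis times angle).
In Python, from cell import observe, get_image, sign_off, boxes_of, place_of, arm gives the robot as it stands.
- The arm moves only by the tool arm_command, never from a script. Its argument "plan" is a list of rows, each a list of 2 entries, a list of its own where there are three numbers: the shift along the tool's x, y, z in m, then the turn, a rotation vector about the tool's x, y, z in degrees. In form: [[[tx, ty, tz], [ax, ay, az]], ...]. A call has 1 to 5 rows; each row is the pose to reach, as a shift and turn from the pose commanded when the call began, along the tool's axes at that moment; what a row does not reach only later rows make up. A row lasts 1/10 s, in which the tool goes at most 50 mm and 8.59 degrees, less where a joint would pass 70% of its speed; a pose out of reach is approached as far as the arm can. A call with a gripper value outside its range is refused whole. "fingers" is the closure, from -1 (fully open) to 1 (shut), set as the call begins (left out, the last holds). The fingers move at their own pace and stop on an object; "squeeze" is the grip in N (left out, the last holds). Time passes only in rows, so rows that repeat a pose let the fingers close. It gives the time, the measured TCP pose, the force and the opening at its end, in the units of the state.
- observe(): the state, without advancing time (a new reading comes with each control period).
- get_image(name): name is "side" or "top"; returns a dict with "color" (480x640x3 uint8, red, green, blue), "camera_matrix" (3x3 intrinsics, pixels), "world_to_cam" (4x4, takes a point from world to camera coordinates). Camera axes: x right, y up, looking along -z (the intrinsics and any distortion apply to the point x, -y, -z); pixel columns grow to the right and rows downward; lengths in m; the calibration is good to about 2 mm. A picture is of the moment at which its call begins. There is no depth.
- sign_off(): hands the job in, once; it reports no verdict.
Trained networks look in a picture, given as the dict that the camera call returned (one of the last four; its "shot" number tells which), for a name from the list of things; names that differ only in an ending like _2 or _b are one class to them, and where a whole thing is asked for, a point or a joint stands for the part that bears it (a point fixed in the world has none). Each returns a list of dicts, best first, with "confidence" (0 to 1); they miss things now and then, are a little off and sometimes report something else, mostly with a low value. They report only what shows in the picture. A call takes as long as a camera call. They do not tell look-alikes from the thing itself.
- boxes_of(picture, thing): "point" ([column, row] in pixels, amid what is visible of it).
- place_of(picture, thing): "point" ([column, row] in pixels: a listed point, or the origin of a listed thing).
The state is a dict: "clock": time; "joints": joint angles; "dq": joint speeds; "joint_efforts": joint torques, N m; "position": TCP position; "ee_rot": TCP orientation; "force": force on the tool from outside, world axes, zero at the start; "ft_torque": the same for the moment, N m; "width": opening from 0.0 (shut) to 1.0 (fully open).
Only numpy, scipy, OpenCV 4.12 (cv2) and the standard library are available. Lean on these libraries where they do the work, as an engineer would, in place of code of your own. Each camera call takes 0.05 s, during which the arm holds its last target.

### The job

The orange spacer is jammed under the sprung foot of the blue board clamp. Pick up the white tapping block and, reaching in under the bar with it, knock the spacer out sideways past the free end of the bar (keep the fingers off the spacer until it has come out from under the foot). Stand the block upright on the blue mat again, lift the spacer out, set it down on the floor of the black tray beside the grey one, and leave everything else where it is.

Things in the scene. Friction and masses are not known exactly. Their poses are not given: they have to be found in the camera images.
- clamp: Board clamp, fixed. Origin: centre of the underside of its aluminium base plate, 80 (x) x 200 (y) x 10 mm, top at z = 10 mm. x points away from the robot, z up, y along the spacer's channel towards the bar's free end: the way to knock the spacer out. All clamp measures below are mm in this frame.
- bar_end (a point): Middle of the lower edge of the blue bar's free end, at clamp (0, 12, 70). The bar hangs over the channel: x -16 to 16, y -100 to 12, z 70 to 80, on a post at y -100 to -80. Its two long sides are open below. It keeps an upright block from the spacer's rear end (y -25): lean the block so that its lower end reaches in under the bar's near (-x) edge.
- foot_mid (a point): Middle of the underside of the sprung rubber foot below the bar, at clamp (6, -7, 60): x -2 to 14, y -20 to 6. It presses the spacer down with about 7 N (drops 2 mm when empty); expect 5 to 20 N of sideways push until the spacer's centre is past y = 31. Then it is loose; past y = 37 it is clear of the bar.
- rail_mid (a point): Point midway between the two low steel rails that guide the spacer, at the height of their tops, at clamp (0, -20, 16). Rails: x -18 to -13 and 13 to 18, y -60 to 20, top at z = 16. Beyond y = 20 the base is bare (to y = 100): there is room to lift the spacer out when its centre is at y = 55 to 70.
- spacer_c (a point): Centre of the orange spacer, a solid plastic block 24 (x) x 50 (y) x 50 mm (z), about 80 g. It starts upright on the clamp's base (underside at the clamp's z = 10), its axes along the clamp's, up to 5 mm either way along y from the clamp's origin, 8 to 18 mm of it poking out past the bar's free end.
- block_c (a point): Centre of the white tapping block, a square nylon bar 24 x 24 x 100 mm (z along its length), about 70 g, standing on end on the mat at any yaw.
- mat: Blue mat, 150 x 150 x 3 mm, fixed; origin at the centre of its underside.
- tray: Black open tray, fixed, outside 120 (x) x 170 (y) x 30 mm high, walls and floor 4 to 5 mm thick; origin at the centre of its underside. The grey spare stands in its +y half; the -y half is empty.
- spare: Bystander, leave alone: grey spare spacer, 24 x 50 x 50 mm, standing in the tray 52 mm from the tray's centre along the tray's +y; origin at the centre of its underside
- reel: Bystander, leave alone: grey reel, 56 mm across, 40 mm high, behind the clamp; origin at the centre of its underside
- jar: Bystander, leave alone: amber jar with black cap, 48 mm across, 55 mm high, behind the clamp; origin under its centre
- tin: Bystander, leave alone: small round steel tin, 64 mm across, 30 mm high, behind the clamp; origin under its centre
- driver: Bystander, leave alone: yellow-handled screwdriver lying on the bench, 160 mm long; origin near its middle
- tweezers: Bystander, leave alone: steel tweezers lying flat, 125 mm long, 6 mm high, in front of the clamp; origin at their middle
- board: Bystander, leave alone: green circuit board lying flat, 100 x 75 mm, components up to 15 mm high, behind the clamp; origin under its centre
There are look-alikes about, which are no part of the job. Of the things like the part that bears block_c, leave any that is purple or red; of the rest the smaller one is meant.

How it is judged:
By the outcome, as a careful person would: the job done as asked, in the order asked, and still so for the second after the job is handed in, with the robot touching nothing.
It also fails if it takes over 69 s, if anything falls off the work surface, if the arm or the gripper's body presses on something with over 40 N, if the wrist force passes 120 N, or if a joint passes its speed limit or range.

## Working session

There is one attempt and no reset: what is moved stays moved. The work goes in short steps, Python scripts to look and compute and a tool call to move; the robot and the scene stay as the last step left them, time stands still between calls to the robot, and variables do not carry over. Pictures are saved under pics/ and viewed, and the job is handed in when it is done.

Besides the shell and the picture viewer there is one more tool, called after "Request:" as name(argument=value, ...) on one line, values as JSON. arm_command: Moves the arm, as the interface text tells. Its arguments: {"type":"object","properties":{"plan":{"type":"array","items":{"type":"array"}},"fingers":{"type":"number"},"squeeze":{"type":"number"}},"required":["plan"]}

```bash
ls; mkdir -p pics
python3 - <<'E'
from cell import *
import cv2
print(observe()); print(arm.tip_extent, [a for a in dir(arm) if a[0]!='_'])
for n in("side","top"):
    p=get_image(n); cv2.imwrite(f"pics/{n}0.png",p["color"][:,:,::-1]); print(n,p["camera_matrix"],p["world_to_cam"],[k for k in p])
    for t in ["block_c","spacer_c","bar_end","foot_mid","rail_mid","clamp","mat","tray","spare"]:
        print(t,[(r["point"],round(r["confidence"],2)) for r in place_of(p,t)][:4])
E
```

```text
pics
{'clock': 0.0, 'joints': array([ 1.20538068,  0.43524608,  0.02495423,  1.57409545, -0.01161839,
        1.13401207, -0.07506856]), 'dq': array([-0.00052001, -0.00071906,  0.00063345,  0.00076692, -0.00066409,
       -0.00075993,  0.00019833]), 'joint_efforts': array([-1.94440017e-04, -6.67859387e+01,  9.85161178e-01, -3.14466977e+01,
       -6.04598341e-02,  4.30716283e-02,  1.51643935e-04]), 'position': array([ 0.16221276, -0.6030816 ,  0.24793102]), 'ee_rot': array([-0.27540402,  2.08297343, -2.07965335]), 'force': array([ 1.092533  ,  0.19651168, -0.24581809]), 'ft_torque': array([-0.00017607, -0.01938715,  0.01159348]), 'width': 0.998286956497549}
0.022 ['PlanningError', 'tip_extent']
side [[473.40576197   0.         319.59482969]
 [  0.         473.40576197 236.84120381]
 [  0.           0.           1.        ]] [[ 0.85033739 -0.52623113  0.00267057 -0.47434902]
 [ 0.26956774  0.43994199  0.85661209 -0.23077387]
 [-0.45195084 -0.72768939  0.51595406 -0.61080884]
 [ 0.          0.          0.          1.        ]] ['color', 'camera_matrix', 'world_to_cam', 'shot']
block_c 
[... 545 characters left out ...]
        ]] [[-0.00129758 -0.99999772 -0.00169814  0.01679129]
 [ 0.9895291  -0.00152909  0.14432542 -0.62323228]
 [-0.14432769 -0.00149308  0.98952882 -1.11192002]
 [ 0.          0.          0.          1.        ]] ['color', 'camera_matrix', 'world_to_cam', 'shot']
block_c [([226.7, 225.2], 0.84), ([183.8, 308.0], 0.83), ([247.6, 337.3], 0.74), ([165.2, 232.9], 0.59)]
spacer_c [([316.8, 244.3], 0.7), ([315.8, 245.0], 0.65), ([418.6, 175.2], 0.64)]
bar_end [([309.4, 249.4], 0.55)]
foot_mid [([319.7, 243.9], 0.61)]
rail_mid [([317.8, 245.4], 0.61), ([326.0, 246.2], 0.58)]
clamp [([312.9, 255.1], 0.86), ([466.2, 303.1], 0.18)]
mat [([177.4, 312.9], 0.94)]
tray []
spare [([465.1, 304.4], 0.91)]
```

View pics/side0.png

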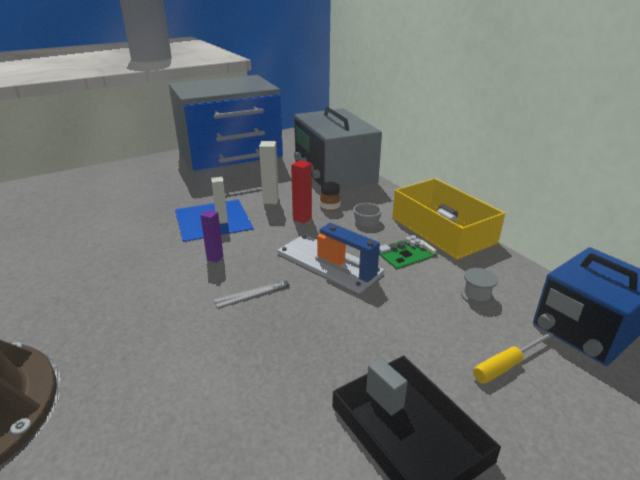

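View pics/top0.png

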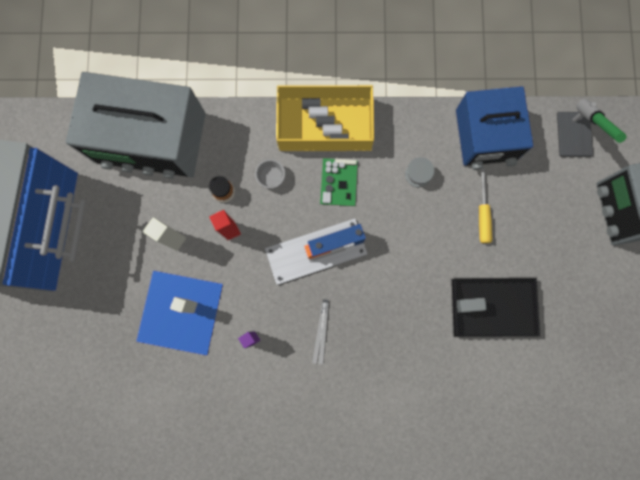

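```bash
cat > h.py <<'E'
import numpy as np, cv2
from scipy.optimize import least_squares
def proj(p,X):
    X=np.atleast_2d(X); T=p["world_to_cam"]; c=X@T[:3,:3].T+T[:3,3]; q=np.c_[c[:,0],-c[:,1],-c[:,2]]@p["camera_matrix"].T
    return q[:,:2]/q[:,2:]
def ray(p,uv):
    T=p["world_to_cam"];R=T[:3,:3]; d=np.linalg.inv(p["camera_matrix"])@[uv[0],uv[1],1]; d=R.T@(d*[1,-1,-1]); return -R.T@T[:3,3],d/np.linalg.norm(d)
def atz(p,uv,z):
    o,d=ray(p,uv); return o+d*(z-o[2])/d[2]
def tri(ps,uvs):
    f=lambda X:np.concatenate([proj(p,X)[0]-uv for p,uv in zip(ps,uvs)])
    r=least_squares(f,[.5,0,.05]); return r.x,np.abs(r.fun).max()
def crop(p,x0,y0,w,h,s,name):
    c=p["color"][y0:y0+h,x0:x0+w,::-1]; cv2.imwrite(name,cv2.resize(c,None,fx=s,fy=s,interpolation=cv2.INTER_CUBIC))
def Rz(a): c,s=np.cos(a),np.sin(a); return np.array([[c,-s,0],[s,c,0],[0,0,1]])
E
python3 - <<'E'
from cell import *; from h import *; import pickle
P={n:get_image(n) for n in("side","top")}
pickle.dump(P,open("P0.pkl","wb"))
crop(P["side"],270,215,130,85,6,"pics/c1.png")
crop(P["top"],255,210,125,80,6,"pics/c2.png")
crop(P["side"],165,165,100,75,8,"pics/c3.png")
crop(P["top"],130,260,100,100,6,"pics/c4.png")
crop(P["side"],325,345,180,135,4,"pics/c5.png")
crop(P["top"],440,265,110,80,6,"pics/c6.png")
for n in P: print(n,ray(P[n],[320,240]))
s,t=P["side"],P["top"]
for a,b in [((219,200),(183.8,308)),]: print(tri([s,t],[a,b]))
E
```

```text
side (array([ 0.18951032, -0.59256922,  0.51409977]), array([ 0.45086972,  0.72428711, -0.5216557 ]))
top (array([0.45624742, 0.01417808, 1.19025368]), array([ 0.14441337,  0.01361898, -0.98942372]))
(array([0.48684688, 0.29978147, 0.05489572]), np.float64(0.5055611517067291))
```

```bash
cd pics; python3 -c "
import cv2,numpy as np
def st(a,b,o):
    a=cv2.imread(a);b=cv2.imread(b);w=max(a.shape[1],b.shape[1])
    f=lambda i:cv2.copyMakeBorder(i,0,0,0,w-i.shape[1],0)
    print(a.shape,b.shape);cv2.imwrite(o,np.vstack([f(a),f(b)]))
"
```

```text
(no output)
```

View pics/c1.png

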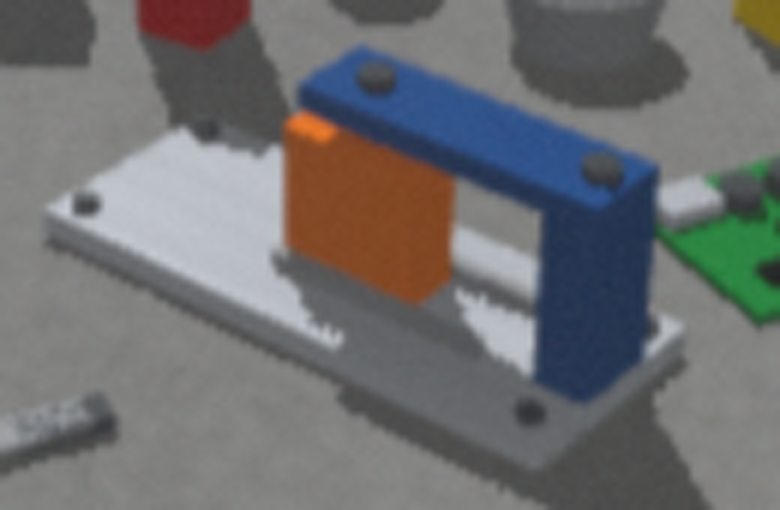

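View pics/c2.png

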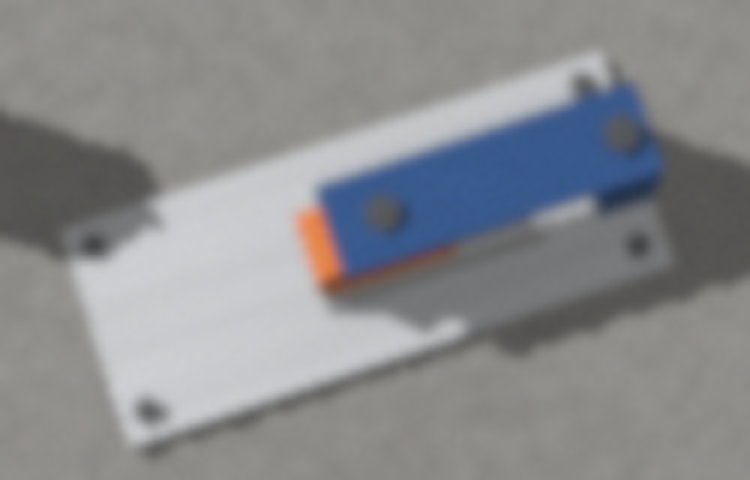

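View pics/c3.png

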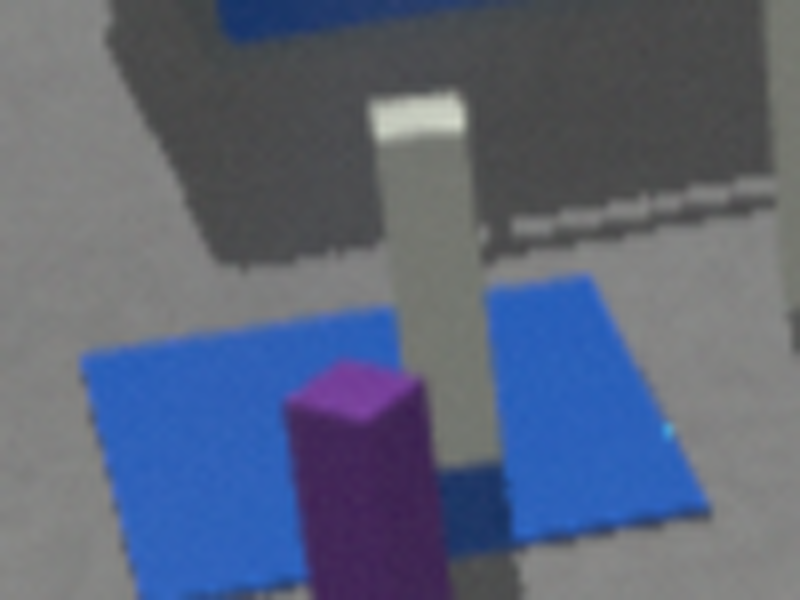

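View pics/c4.png

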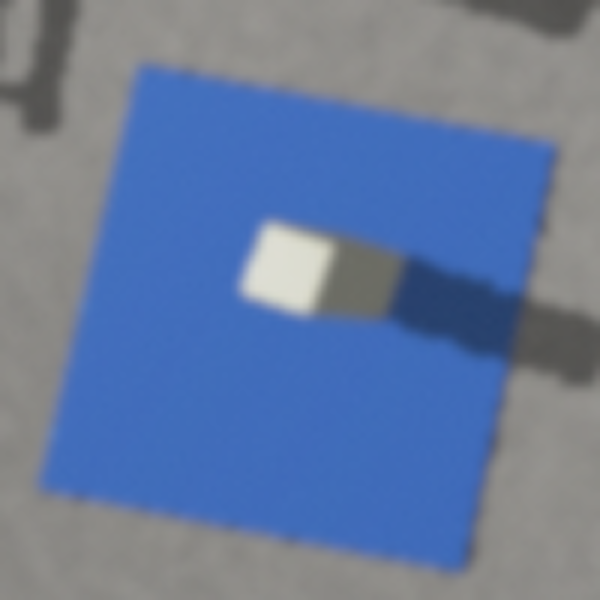

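View pics/c5.png

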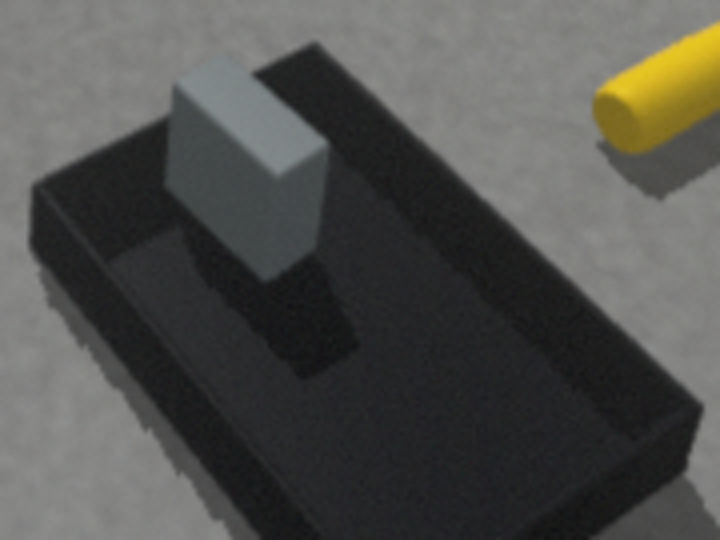

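View pics/c6.png

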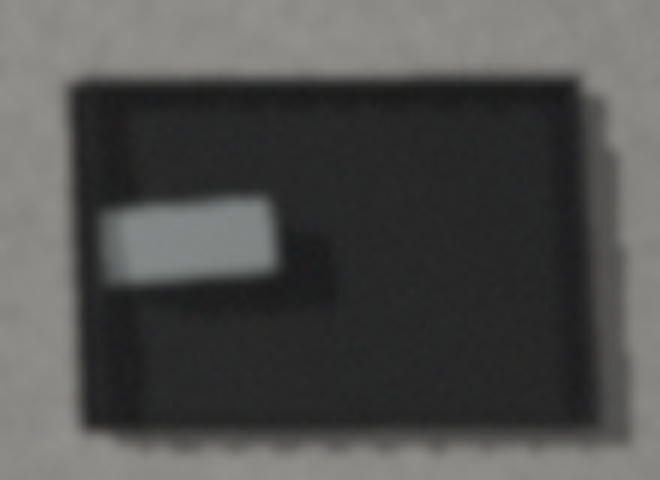

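```bash
cat > fit.py <<'E'
from h import *; import pickle
P=pickle.load(open("P0.pkl","rb")); s,t=P["side"],P["top"]
def px(L,off,k): return [None if u is None else (np.array(u)+.5)/k-.5+off for u in L]
def fit(model,obs,x0):  # obs: list (cam, local pts, uv)
    def f(x):
        r=[]
        for c,loc,uv in obs:
            r.append((proj(c,model(x,np.array(loc,float)))-np.array(uv)).ravel())
        return np.concatenate(r)
    r=least_squares(f,x0,loss="soft_l1"); return r.x,r.fun,f(r.x)
pose=lambda x,l: l/1000@Rz(x[2]).T+[x[0],x[1],x[3] if len(x)>3 else 0]
if __name__=="__main__":
    np.set_printoptions(precision=4,suppress=True)
    C=[(40,100,10),(-40,100,10),(-40,-100,10),(40,-100,10)]
    ct=px([(62,228),(130,447),(673,262),(605,50)],[255,210],6)
    cs=px([(185,128),(45,210),(540,460),(683,325)],[270,215],6)
    for o in ([(t,C,ct)],[(s,C,cs)],[(t,C,ct),(s,C,cs)]):
        x,_,r=fit(pose,o,[.55,0,.2]); print("clamp",x,np.degrees(x[2]),r)
    xc=x
    # bar
    B=[(16,12,80),(-16,12,80)]
    print("bar pred side",(proj(s,pose(xc,np.array(B)))-[270,215]+.5)*6,"top",(proj(t,pose(xc,np.array(B)))-[255,210]+.5)*6)
    sp=lambda y,l: pose(xc,l+[0,y[0],0])
    S=[(-12,25,60),(12,25,60),(-12,25,10),(-12,-25,10)]; us=px([(287,122),(302,110),(287,247),(418,303)],[270,215],6)
    S2=[(12,25,60),(-12,25,60)]; ut=px([(297,213),(325,290)],[255,210],6)
    print("spacer",fit(sp,[(s,S,us),(t,S2,ut)],[0.]))
    # block: yaw and z
    K=[(-12,12,0),(12,12,0),(12,-12,0),(-12,-12,0)]
    K2=[(12,12,0),(12,-12,0),(-12,-12,0),(-12,12,0)]
    bt=px([(265,220),(335,240),(312,317),(240,295)],[130,260],6)
    bs=px([(370,100),(463,93),(467,133),(377,140)],[165,165],8)
    Q=[(12,12,0),(12,-12,0),(-12,-12,0),(-12,12,0)]
    import itertools
    for k in range(4):
        o=[(t,Q,bt),(s,Q[k:]+Q[:k],bs)]
        x,_,r=fit(pose,o,[.487,.3,-.2,.1]);print("block",x,np.degrees(x[2]),r)
    M=[(75,75,3),(75,-75,3),(-75,-75,3),(-75,75,3)]
    x,_,r=fit(pose,[(t,M,px([(142,63),(557,145),(468,572),(40,490)],[130,260],6))],[.45,.3,0]);print("mat",x,np.degrees(x[2]),r)
    T=[(60,85,30),(60,-85,30),(-60,-85,30),(-60,85,30)]
    x,_,r=fit(pose,[(t,T,px([(72,85),(578,78),(600,428),(85,430)],[440,265],6)),(s,[(-60,85,30),(60,85,30),(60,-85,30)],px([(33,187),(315,42),(702,410)],[325,345],4))],[.5,-.25,0]);print("tray",x,np.degrees(x[2]),r)
    G=[(12,25,50),(12,-25,50),(-12,-25,50),(-12,25,50)]
    x,_,r=fit(pose,[(t,G,px([(122,205),(272,195),(278,270),(122,280)],[440,265],6)),(s,[(-12,25,50),(12,25,50),(12,-25,50),(-12,-25,50)],px([(175,87),(222,52),(328,150),(278,178)],[325,345],4))],[.5,-.25,0,0]);print("spare",x,np.degrees(x[2]),r)
E
python3 fit.py
```

```text
clamp [0.6062 0.0388 0.3212] 18.401215037705988 [-0.2472  0.0373  0.0556 -0.2164  0.6559  0.2735 -0.3961 -0.0945]
clamp [0.5993 0.0372 0.3486] 19.976132025046002 [ 0.8754 -0.9954 -2.0872  1.6718 -0.0783 -1.1992  0.3701  0.6143]
clamp [0.6042 0.0391 0.3243] 18.579943258750916 [-0.3998  1.1215  0.0192  0.8496  0.5463  1.0425 -0.619   0.6976  3.592
 -2.3328  0.1977 -0.1612  0.3218 -2.2186  1.5701  0.0962]
bar pred side [[364.759   44.0946]
 [299.4028  83.3849]] top [[313.6902 191.3499]
 [344.4595 282.9538]]
spacer (array([-5.0298]), array([ 0.0417,  0.5573,  5.6362, -2.4129,  0.0328,  2.041 , -1.229 ,
        2.233 , -0.0775,  0.8515, -0.9736, -0.7194]), array([ 0.0417,  0.5573,  5.6362, -2.4129,  0.0328,  2.041 , -1.229 ,
        2.233 , -0.0775,  0.8515, -0.9736, -0.7194]))
block [ 0.4915  0.3003 -0.2398  0.1028] -13.738881409798436 [-0.5997  0.5229 -0.146   0.1766  0.2614 -0.3187  0.1061  0.3419 12.1555
 -0.9199  2.169   4.3882 -9.9114  0.8378 -0.0852 -4.5266]
block [ 0.4919  0.3003 -0.2637  0.102 ] -15.106657938851193 [ -0.3334   0.2233   0.0257   0.1668   0.1471  -0.4131   0.0875  
[... 249 characters left out ...]
5   0.5804  -4.8554  12.0224  -1.1431]
block [ 0.4907  0.3004 -0.2945  0.1029] -16.871872828469932 [-0.2566  0.691  -0.0059  1.0132 -0.2589  0.341  -0.2088  0.3293  0.6975
  0.3391  0.5053  0.0619  1.0125 -0.4278  0.6047 -0.103 ]
mat [ 0.4788  0.3209 -0.1889] -10.824711646069689 [-0.264  -0.0873  0.5116 -0.4047 -0.1902  0.3228 -0.0108  0.1348]
tray [ 0.4867 -0.3273  0.002 ] 0.1133567508902845 [ 1.754  -0.6291  0.7069  0.254   0.413   1.5334  1.698   1.4773 -0.9216
 -2.262   0.002  -1.5142  0.6411 -1.7412]
spare [ 0.4916 -0.2734  0.0623  0.0003] 3.5673355147180463 [-0.8378  0.8453 -0.8818  0.9117 -0.6351  0.4993  0.3329  0.4418 -0.3058
 -0.855   1.7105  0.1343  1.7909 -0.5338  0.2441  1.1759]
```

```bash
cat > fit2.py <<'E'
from fit import *
np.set_printoptions(precision=4,suppress=True)
C=[(40,100,10),(-40,100,10),(-40,-100,10),(40,-100,10)]
ct=px([(62,228),(130,447),(673,262),(605,50)],[255,210],6)
B=[(16,12,80),(-16,12,80)]
bt=px([(318,186),(345,275)],[255,210],6); bs=px([(362,45),(302,85)],[270,215],6)
cs=px([(45,210),(540,443),(683,325)],[270,215],6)
o=[(t,C+B,ct+bt),(s,[C[1],C[2],C[3]]+B,cs+bs)]
x,_,r=fit(pose,o,[.6,.04,.32]);print(x,np.degrees(x[2]),r)
sp=lambda y,l: pose(x,l+[0,y[0],0])
print(fit(sp,[(s,[(-12,25,60)],px([(287,122)],[270,215],6))],[0.]),fit(sp,[(t,[(12,25,60),(-12,25,60)],px([(297,213),(323,285)],[255,210],6))],[0.]))
E
python3 fit2.py
```

```text
[0.6052 0.0391 0.3205] 18.366082395967528 [-0.3892  0.4658 -0.109   0.2275  0.5219  0.766  -0.5085  0.3818 -0.7888
  0.2843 -0.2189  0.7334  0.7133 -0.4102  0.5775  0.495   1.9377  0.0497
  0.8503 -0.3716 -0.0753 -0.5176]
(array([-3.6737]), array([-0.0633,  0.1478]), array([-0.0633,  0.1478])) (array([-5.7313]), array([ 0.256 ,  0.2144, -0.3489, -0.5127]), array([ 0.256 ,  0.2144, -0.3489, -0.5127]))
```

```bash
cat > go.py <<'E'
from cell import *; from h import *
from scipy.spatial.transform import Rotation as Ro
np.set_printoptions(precision=4,suppress=True)
cx,cy,cyaw=.6055,.0389,np.radians(18.35)
def clamp(p): return Rz(cyaw)@(np.array(p)/1000)+[cx,cy,0]
def cdir(v): return Rz(cyaw)@np.array(v,float)
def go(grasp,jaw,point,o=None):
    """grasp point world, jaw dir, pointing dir -> shift mm, turn deg in the tool frame"""
    o=o or observe(); R=Ro.from_rotvec(o["ee_rot"]).as_matrix(); p=o["position"]
    y=np.array(point,float);y/=np.linalg.norm(y); z=np.array(jaw,float); z-=y*(z@y); z/=np.linalg.norm(z)
    best=None
    for zz in(z,-z):
        Rt=np.c_[np.cross(y,zz),y,zz]; rv=Ro.from_matrix(R.T@Rt).as_rotvec()
        if best is None or np.linalg.norm(rv)<np.linalg.norm(best[0]): best=(rv,Rt)
    tcp=np.array(grasp)-.003*y
    print("t",round(o["clock"],2),"shift mm",R.T@(tcp-p)*1000,"turn",np.degrees(best[0]),"|F",o["force"],"w",round(o["width"],3))
    return o
def ang(a): a=np.radians(a); return [np.cos(a),np.sin(a),0]
E
python3 - <<'E'
from go import *
o=go([.4907,.3003,.20],ang(73.1),[0,0,-1]); print(Ro.from_rotvec(o["ee_rot"]).as_matrix())
E
```

```text
t 1.1 shift mm [-551.8277   45.6847 -787.5868] turn [-0.0037 31.9517  0.001 ] |F [-0.3595  0.1663 -1.5127] w 1.003
[[-0.9657 -0.      0.2597]
 [-0.2597 -0.0001 -0.9657]
 [ 0.     -1.      0.0001]]
```

Request:
arm_command(plan=[[[-0.028,0,-0.04],[0,4,0]],[[-0.056,0,-0.08],[0,8,0]],[[-0.084,0,-0.12],[0,12,0]],[[-0.112,0,-0.16],[0,16,0]],[[-0.14,0,-0.2],[0,20,0]]], fingers=-1, squeeze=60)

```text
clock: 1.6
position: [0.246, -0.3722, 0.2489]
ee_rot: [-0.098, -2.175, 2.176]
force: [1.9, 0.7, 0.5]
width: 0.999
```

Run:
```python
from go import *
o=go([.4907,.3003,.20],ang(73.1),[0,0,-1]); print(o["joints"],o["position"])
```

```text
t 1.6 shift mm [-183.7275   45.6243 -691.7085] turn [-0.0253 11.7839 -0.0297] |F [1.8774 0.7001 0.4771] w 0.999
[ 0.8826  0.1449 -0.0178  1.9841  0.0031  1.0119 -0.7966] [ 0.246  -0.3722  0.2489]
```

Request:
arm_command(plan=[[[-0.012,0,-0.047],[0,2,0]],[[-0.024,0,-0.094],[0,5,0]],[[-0.036,0,-0.14],[0,7,0]],[[-0.048,0,-0.187],[0,9,0]],[[-0.06,0,-0.234],[0,11.8,0]]])

```text
clock: 2.1
position: [0.3259, -0.1443, 0.2492]
ee_rot: [-0.307, -2.063, 2.065]
force: [0.9, -0.3, 1.4]
width: 0.999
```

Run:
```python
from go import *
o=go([.4907,.3003,.20],ang(73.1),[0,0,-1]); print(o["joints"],o["position"])
```

```text
t 2.1 shift mm [ -28.8148   45.9708 -473.3232] turn [-0.0271  0.052  -0.0795] |F [ 0.883  -0.2752  1.4342] w 0.999
[ 0.5457  0.0051 -0.2769  2.1395  0.0023  0.9958 -1.5973] [ 0.3259 -0.1443  0.2492]
```

Request:
arm_command(plan=[[[-0.003,0,-0.048],[0,0,0]],[[-0.006,0,-0.096],[0,0,0]],[[-0.009,0,-0.144],[0,0,0]],[[-0.012,0,-0.192],[0,0,0]],[[-0.015,0,-0.24],[0,0,0]]])

```text
clock: 2.6
position: [0.4095, 0.0812, 0.2491]
ee_rot: [-0.306, -2.065, 2.065]
force: [0.8, -1.3, 0.3]
width: 1.003
```

Request:
arm_command(plan=[[[-0.003,0,-0.048],[0,0,0]],[[-0.006,0.01,-0.096],[0,0,0]],[[-0.009,0.02,-0.144],[0,0,0]],[[-0.012,0.03,-0.192],[0,0,0]],[[-0.014,0.04,-0.232],[0,0,0]]])

```text
clock: 3.1
position: [0.4901, 0.2998, 0.2079]
ee_rot: [-0.304, -2.065, 2.064]
force: [0.4, -0.8, 0.3]
width: 1.002
```

Run:
```python
from go import *
o=go([.4907,.3003,.071],ang(73.1),[0,0,-1]); print(o["joints"],o["position"])
```

```text
t 3.1 shift mm [ -0.4816 133.855   -0.6325] turn [0.0207 0.1476 0.0242] |F [ 0.3907 -0.8148  0.2827] w 1.002
[-0.2816  0.4423 -0.5003  1.7202  0.2397  1.0402 -2.7267] [0.4901 0.2998 0.2079]
```

Request:
arm_command(plan=[[[0,0,0],[0,-8.5,0]],[[0,0,0],[0,-17,0]],[[0,0,0],[0,-25.5,0]],[[0,0,0],[0,-34,0]],[[0,0,0],[0,-42.5,0]]])

```text
clock: 3.6
position: [0.4894, 0.2975, 0.2087]
ee_rot: [-0.456, 1.968, -1.969]
force: [-0.2, -0.0, 0.0]
width: 1.0
```

Request:
arm_command(plan=[[[0,0,0],[0,-8.5,0]],[[0,0,0],[0,-17,0]],[[0,0,0],[0,-25.5,0]],[[0,0,0],[0,-34,0]],[[0,0,0],[0,-42.5,0]]])

```text
clock: 4.1
position: [0.4895, 0.2973, 0.2087]
ee_rot: [-1.008, 1.479, -1.479]
force: [-0.7, 0.2, -0.4]
width: 1.001
```

Run:
```python
from go import *; import pickle
o=go([.4907,.3003,.071],ang(-16.9),[0,0,-1]); print(o["joints"],o["position"])
P=pickle.load(open("P0.pkl","rb"))
print(tri([P["side"],P["top"]],[(270,174.8),(165.2,232.9)]))
p=get_image("top"); cv2.imwrite("pics/top1.png",p["color"][:,:,::-1])
```

```text
t 4.1 shift mm [ -3.1916 134.74     0.0022] turn [-0.0124 -4.5209  0.003 ] |F [-0.7043  0.2297 -0.4276] w 1.001
[-0.0515  0.5288 -0.8532  1.7052  0.4384  1.1103 -1.4108] [0.4895 0.2973 0.2087]
(array([0.6339, 0.3406, 0.0652]), np.float64(0.8865465025596677))
```

View pics/top1.png

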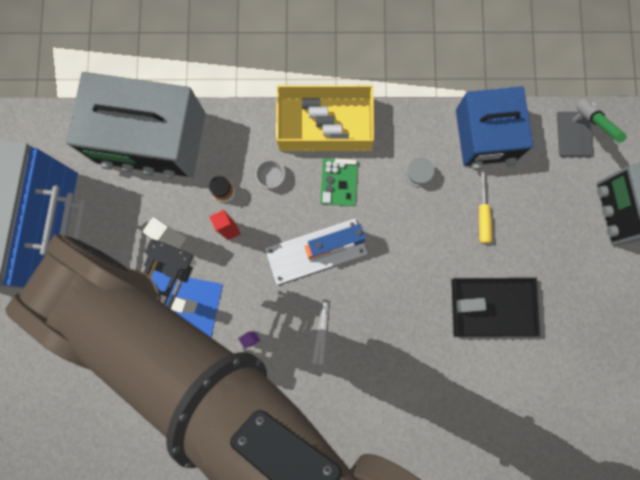

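Request:
arm_command(plan=[[[-0.003,0.02,0],[0,-4.5,0]],[[-0.003,0.045,0],[0,-4.5,0]],[[-0.003,0.07,0],[0,-4.5,0]],[[-0.003,0.095,0],[0,-4.5,0]],[[-0.003,0.12,0],[0,-4.5,0]]])

```text
clock: 4.65
position: [0.4906, 0.3001, 0.0878]
ee_rot: [-1.049, 1.43, -1.43]
force: [0.3, -0.9, -0.3]
width: 0.998
```

Run:
```python
from go import *
o=go([.4907,.3003,.071],ang(-16.9),[0,0,-1]); print(o["joints"],o["position"])
p=get_image("side"); crop(p,120,120,160,120,5,"pics/s2.png")
```

```text
t 4.65 shift mm [-0.1913 13.7615 -0.0087] turn [-0.0152 -0.5577  0.0023] |F [ 0.2571 -0.8919 -0.3249] w 0.998
[-0.1148  0.6689 -0.7764  1.8201  0.5889  0.8991 -1.4699] [0.4906 0.3001 0.0878]
```

View pics/s2.png

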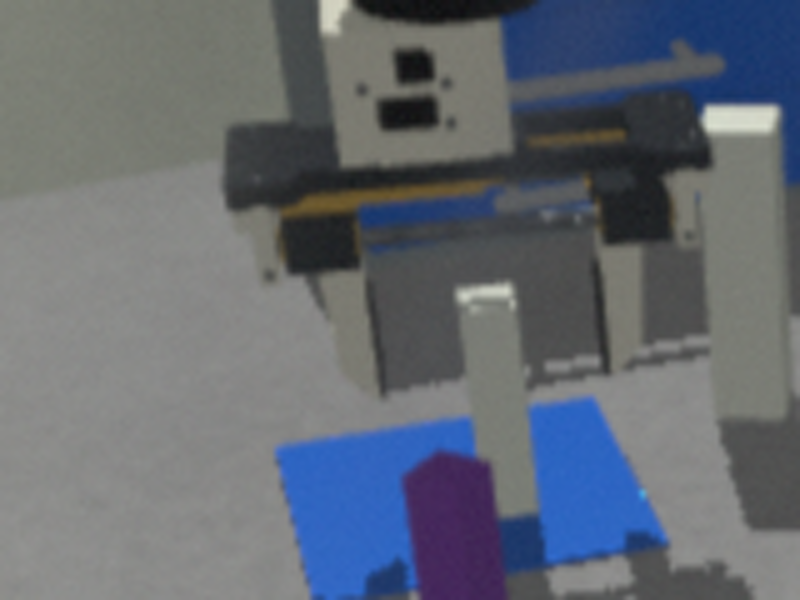

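Request:
arm_command(plan=[[[0,0.007,0],[0,-0.5,0]],[[0,0.014,0],[0,-0.5,0]]])

```text
clock: 4.9
position: [0.491, 0.3008, 0.0753]
ee_rot: [-1.055, 1.421, -1.421]
force: [0.6, -0.3, -0.3]
width: 0.998
```

Request:
arm_command(plan=[[[0,0,0],[0,0,0]],[[0,0,0],[0,0,0]],[[0,0,0],[0,0,0]],[[0,0,0],[0,0,0]],[[0,0,0],[0,0,0]]], fingers=1, squeeze=60)

```text
clock: 5.4
position: [0.4906, 0.3004, 0.0751]
ee_rot: [-1.056, 1.421, -1.421]
force: [-0.5, 0.6, 0.8]
width: 0.611
```

Request:
arm_command(plan=[[[0,0,0],[0,0,0]],[[0,0,0],[0,0,0]],[[0,0,0],[0,0,0]],[[0,0,0],[0,0,0]],[[0,0,0],[0,0,0]]])

```text
clock: 5.9
position: [0.4904, 0.3003, 0.0747]
ee_rot: [-1.057, 1.421, -1.421]
force: [-0.2, -0.4, -0.9]
width: 0.259
```

Request:
arm_command(plan=[[[0,-0.03,0],[0,0,0]],[[0,-0.07,0],[0,0,0]],[[0,-0.11,0],[0,0,0]],[[0,-0.14,0],[0,0,0]],[[0,-0.17,0],[0,0,0]]])

```text
clock: 6.4
position: [0.4903, 0.3003, 0.2463]
ee_rot: [-1.056, 1.421, -1.421]
force: [0.7, -0.2, -0.0]
width: 0.258
```

Run:
```python
from go import *
o=go(clamp([-93,-52,200]),cdir([0,1,0]),[0,0,-1]); print(o["joints"],o["position"],clamp([-93,-52,200]))
o=go(clamp([-93,-52,122]),cdir([0,1,0]),cdir([1,0,-1]))
```

```text
t 6.4 shift mm [313.1345  43.248  139.3863] turn [-0.0123 54.9123 -0.0216] |F [ 0.7391 -0.1753 -0.0099] w 0.258
[-0.0308  0.5053 -0.8927  1.65    0.4185  1.1894 -1.3135] [0.4903 0.3003 0.2463] [ 0.5336 -0.0397  0.2   ]
t 6.4 shift mm [314.3718 122.1258 137.6227] turn [21.516  51.9772 41.4112] |F [ 0.7391 -0.1753 -0.0099] w 0.258
```

Request:
arm_command(plan=[[[0.042,0,0.018],[0,7,0]],[[0.084,0,0.037],[0,14,0]],[[0.126,0,0.056],[0,21,0]],[[0.168,0,0.074],[0,28,0]],[[0.21,0,0.093],[0,35,0]]])

```text
clock: 6.9
position: [0.5187, 0.0706, 0.2448]
ee_rot: [-0.633, 1.839, -1.84]
force: [1.2, 0.1, -0.5]
width: 0.257
```

Run:
```python
from go import *
o=go(clamp([-93,-52,200]),cdir([0,1,0]),[0,0,-1]); print(o["joints"],o["position"])
```

```text
t 6.9 shift mm [56.1652 41.8558 96.1105] turn [-0.0164 19.6276 -0.0057] |F [ 1.1716  0.1237 -0.4533] w 0.257
[ 0.3356  0.3741 -0.7534  1.7788  0.2846  1.1006 -1.4218] [0.5187 0.0706 0.2448]
```

Request:
arm_command(plan=[[[0.019,0,0.032],[0,6.5,0]],[[0.038,0,0.064],[0,13,0]],[[0.056,0,0.096],[0,19.6,0]],[[0.056,0,0.096],[0,19.6,0]]])

```text
clock: 7.3
position: [0.5347, -0.044, 0.2442]
ee_rot: [-0.326, 2.05, -2.055]
force: [-0.2, 0.4, -0.3]
width: 0.257
```

Run:
```python
from go import *
o=go(clamp([-93,-52,150]),cdir([0,1,0]),cdir([1,0,-1])); print(o["joints"],o["position"])
```

```text
t 7.3 shift mm [ 1.731  92.0605 -4.6743] turn [-0.2851 -0.2895 45.0875] |F [-0.1741  0.4483 -0.2679] w 0.257
[ 0.4635  0.3712 -0.6388  1.7553  0.2486  1.0973 -1.5144] [ 0.5347 -0.044   0.2442]
```

Request:
arm_command(plan=[[[0,0,-0.002],[0,0,8.5]],[[0,0,-0.005],[0,0,17]],[[0,0.01,-0.005],[0,0,25.5]],[[0,0.02,-0.005],[0,0,34]],[[0.002,0.03,-0.005],[0,0,42.5]]])

```text
clock: 7.8
position: [0.5284, -0.0242, 0.2226]
ee_rot: [0.243, 1.869, -1.633]
force: [-0.2, 1.3, -0.9]
width: 0.256
```

Run:
```python
from go import *
o=go(clamp([-93,-52,122]),cdir([0,1,0]),cdir([1,0,-1])); print(o["joints"],o["position"])
```

```text
t 7.8 shift mm [57.5807 79.3953 18.993 ] turn [ 2.069   0.0789 10.4905] |F [-0.1674  1.3224 -0.8783] w 0.256
[ 0.9393  0.2317 -0.911   2.2283 -0.3479  0.2383 -0.8258] [ 0.5284 -0.0242  0.2226]
```

```bash
cat > kin.py <<'E'
import numpy as np, itertools
from scipy.optimize import least_squares
from scipy.spatial.transform import Rotation as Ro
D=[([1.20538068,0.43524608,0.02495423,1.57409545,-0.01161839,1.13401207,-0.07506856],[0.16221276,-0.6030816,0.24793102],[-0.27540402,2.08297343,-2.07965335]),
([0.8826,0.1449,-0.0178,1.9841,0.0031,1.0119,-0.7966],[0.246,-0.3722,0.2489],[-0.098,-2.175,2.176]),
([0.5457,0.0051,-0.2769,2.1395,0.0023,0.9958,-1.5973],[0.3259,-0.1443,0.2492],[-0.307,-2.063,2.065]),
([-0.2816,0.4423,-0.5003,1.7202,0.2397,1.0402,-2.7267],[0.4901,0.2998,0.2079],[-0.304,-2.065,2.064]),
([-0.0515,0.5288,-0.8532,1.7052,0.4384,1.1103,-1.4108],[0.4895,0.2973,0.2087],[-1.008,1.479,-1.479]),
([-0.1148,0.6689,-0.7764,1.8201,0.5889,0.8991,-1.4699],[0.4906,0.3001,0.0878],[-1.049,1.43,-1.43]),
([-0.0308,0.5053,-0.8927,1.65,0.4185,1.1894,-1.3135],[0.4903,0.3003,0.2463],[-1.056,1.421,-1.421]),
([0.3356,0.3741,-0.7534,1.7788,0.2846,1.1006,-1.4218],[0.5187,0.0706,0.2448],[-0.633,1.839,-1.84]),
([0.4635,0.3712,-0.6388,1.7553,0.2486,1.0973,-1.5144],[0.5347,-0.044,0.2442],[-0.326,2.05,-2.055]),
([0.9393,0.2317,-0.911,2.2283,-0.3479,0.2383,-0.8258],[0.5284,-0.0242,0.2226],[0.243,1.869,-1.633])]
def rot(ax,a):
    return Ro.from_rotvec(np.array(ax)*a).as_matrix()
def fk(q,g,S):
    # chain of offsets (x,z) between joints
    x1,h,x2,l1,x3,l2,x4,l3,y1=g[:9]
    R=rot([0,0,1],S[0]*q[0]+g[9]); p=np.array([0,0,0.])
    p=p+R@[x1,y1,h]; R=R@rot([0,1,0],q[1]); R=R@rot([0,0,1],S[1]*q[2]+0)
    p=p+R@[x2,0,l1]; R=R@rot([0,1,0],q[3]); R=R@rot([0,0,1],S[2]*q[4])
    p=p+R@[x3,0,l2]; R=R@rot([0,1,0],q[5]); p=p+R@[x4,0,l3]
    R=R@rot([0,0,1],S[3]*q[6]+g[10])
    # tool: y=pointing(local z), z=jaw(local x), x = y×z
    T=np.c_[R[:,1],R[:,2],R[:,0]]
    return p,T
def res(g,S):
    r=[]
    for q,p,v in D:
        P,T=fk(q,g,S); r+=list((P-p)*1000); r+=list(Ro.from_matrix(Ro.from_rotvec(v).as_matrix().T@T).as_rotvec()*100)
    return np.array(r)
if __name__=="__main__":
    best=[]
    for S in itertools.product([-1,1],repeat=4):
        for a in (0,1.57,3.14,-1.57):
            r=least_squares(res,[0,.3,0,.4,0,.4,0,.2,0,0,a],args=(S,),max_nfev=300); best.append((r.cost,S,r.x,np.abs(r.fun).max()))
    best.sort(key=lambda b:b[0])
    np.set_printoptions(precision=4,suppress=True)
    for b in best[:3]: print(b)
E
python3 kin.py
```

```text
(np.float64(55.33484785969427), (-1, -1, -1, -1), array([-0.0044,  0.2554,  0.0075,  0.5656, -0.0023,  0.4256,  0.0005,
        0.3432, -0.0404, -0.0258, -3.1668]), np.float64(4.9461095772724))
(np.float64(55.33484786001241), (-1, -1, -1, -1), array([-0.0044,  0.2554,  0.0075,  0.5656, -0.0023,  0.4256,  0.0005,
        0.3432, -0.0404, -0.0258,  3.1164]), np.float64(4.946108827169255))
(np.float64(55.33484786001684), (-1, -1, -1, -1), array([-0.0044,  0.2554,  0.0075,  0.5656, -0.0023,  0.4256,  0.0005,
        0.3432, -0.0404, -0.0258, -3.1668]), np.float64(4.946108826753115))
```

```bash
cat > kin2.py <<'E'
from kin import *
from scipy.optimize import differential_evolution
S=(-1,-1,-1,-1)
def fk2(q,g):
    R=rot([0,0,1],-q[0]); p=R@[g[0],g[8],g[1]]; R=R@rot([0,1,0],q[1]); R=R@rot([0,0,1],-q[2])
    p=p+R@[g[2],g[9],g[3]]; R=R@rot([0,1,0],q[3]); R=R@rot([0,0,1],-q[4])
    p=p+R@[g[4],g[10],g[5]]; R=R@rot([0,1,0],q[5]); p=p+R@[g[6],g[11],g[7]]
    R=R@rot([0,0,1],-q[6]+np.pi)
    return p,np.c_[R[:,1],R[:,2],R[:,0]]
def res2(g):
    r=[]
    for q,p,v in D:
        P,T=fk2(q,g); r+=list((P-p)*1000); r+=list(Ro.from_matrix(Ro.from_rotvec(v).as_matrix().T@T).as_rotvec()*100)
    return np.array(r)
r=least_squares(res2,[0,.25,0,.56,0,.42,0,.34,0,0,0,0]); G=r.x
lo=np.array([-2.62,-.44,-1.27,.08,-1.32,.12,-2.74]);hi=np.array([2.62,2.09,1.32,2.57,4.46,2,2.74])
def ik(p,T,q0,m=.05,w=.02):
    f=lambda q:np.r_[(fk2(q,G)[0]-p)*50,Ro.from_matrix(T.T@fk2(q,G)[1]).as_rotvec()*10,w*(q-np.array(q0))]
    s=least_squares(f,np.clip(q0,lo+m+.01,hi-m-.01),bounds=(lo+m,hi-m)); P,TT=fk2(s.x,G)
    return s.x,np.linalg.norm(P-p)*1000,np.degrees(np.linalg.norm(Ro.from_matrix(T.T@TT).as_rotvec()))
def TT(point,jaw):
    y=np.array(point,float);y/=np.linalg.norm(y);z=np.array(jaw,float);z-=y*(z@y);z/=np.linalg.norm(z);return np.c_[np.cross(y,z),y,z]
if __name__=="__main__":
    np.set_printoptions(precision=3,suppress=True)
    print(G,np.abs(r.fun).max())
    from go import clamp,cdir
    qn=[.9393,.2317,-.911,2.2283,-.3479,.2383,-.8258]; qs=[.46,.37,-.64,1.755,.25,1.1,-1.51]
    for th in (45,40,35,30):
      t=np.radians(th); pt=cdir([np.sin(t),0,-np.cos(t)])
      for gp in ([-93,-52,122],[-43.6,-52,72],[-43.6,0,72],[-43.6,30,72]):
        out=[]
        for sgn in(-1,1):
          for q0 in (qn,qs,[-.3,.37,.9,1.75,-.3,.5,-1.5],[0,.1,0,2.2,0,.2,-1.5],[0,.1,0,2.2,0,.2,1.5],[.9,.4,-1.2,2.2,1,.5,1.5],[.0,.6,.5,2.2,3,.5,1.5]):
            T=TT(pt,sgn*cdir([0,1,0])); p=clamp(gp)-.003*pt
            a=ik(p,T,q0); out.append((a[1]+a[2],sgn,a[0]))
        out.sort(key=lambda o:o[0]); print(th,gp,*[ (round(o[0],1),o[1],o[2]) for o in out[:2]])
E
python3 kin2.py
```

```text
[ 0.     0.272  0.     0.557 -0.     0.428  0.     0.348 -0.036 -0.017
 -0.231  0.231] 0.07141019668280388
45 [-93, -52, 122] (np.float64(0.0), -1, array([ 1.0717,  0.6687, -1.1298,  2.4446,  2.6498,  0.411 ,  2.69  ])) (np.float64(0.0), -1, array([0.1246, 0.3992, 0.1092, 2.5145, 3.8853, 0.6256, 1.3055]))
45 [-43.6, -52, 72] (np.float64(0.0), -1, array([0.0858, 0.5636, 0.0722, 2.4465, 3.7158, 0.6892, 1.4229])) (np.float64(0.0), 1, array([ 0.9533,  0.8747, -1.1164,  2.3799,  2.5392,  0.579 , -0.2739]))
45 [-43.6, 0, 72] (np.float64(0.0), -1, array([-0.0517,  0.555 ,  0.0682,  2.5096,  3.5316,  0.7249,  1.4818])) (np.float64(0.0), 1, array([ 0.7993,  0.8322, -1.0804,  2.444 ,  2.5688,  0.6893, -0.446 ]))
45 [-43.6, 30, 72] (np.float64(0.0), 1, array([ 0.6927,  0.8042, -1.0484,  2.4749,  2.5723,  0.749 , -0.5448])) (np.float64(0.0), -1, array([ 0.6913,  0.8027, -1.046 ,  2.475 ,  2.5744,  0.748 ,  2.5938]))
40 [-93, -52, 122] (np.float64(0.0), -1, array([ 0.9742,  0.5547, -1.0139,  2.3943,  2.5667,  0.2646,  2.69  ])) (np.float64(0.0), 1, array([ 1.0492,  0.6207, -1.135 ,  2.39  ,  2.31
[... 1590 characters left out ...]
t64(0.0), 1, array([ 0.9571,  0.5457, -1.0869,  2.2722,  1.3541,  0.2958,  0.6865]))
30 [-43.6, -52, 72] (np.float64(0.0), 1, array([ 0.6053,  0.5698, -0.705 ,  2.2305,  1.8515,  0.17  ,  0.1525])) (np.float64(0.0), 1, array([ 0.6053,  0.5698, -0.705 ,  2.2305,  1.8515,  0.17  ,  0.1524]))
30 [-43.6, 0, 72] (np.float64(0.0), 1, array([ 0.5751,  0.586 , -0.822 ,  2.2769,  1.9008,  0.2961,  0.0089])) (np.float64(0.0), 1, array([ 0.4638,  0.5349, -0.6676,  2.2849,  2.0679,  0.2116, -0.1842]))
30 [-43.6, 30, 72] (np.float64(0.0), 1, array([ 0.5342,  0.5916, -0.8655,  2.2989,  1.911 ,  0.3586, -0.0643])) (np.float64(0.0), -1, array([ 0.3118,  0.4976, -0.5622,  2.3151,  2.25  ,  0.2062,  2.69  ]))
```

```bash
cat > path1.py <<'E'
from kin2 import *
from go import clamp,cdir,observe
np.set_printoptions(precision=3,suppress=True)
pt=cdir([1,0,-1])/2**.5
T=TT(pt,cdir([0,1,0]))
q=np.array([.95,.6,-1.05,2.35,2.4,.4,-.27])
for gp in ([-104,-52,132],[-93,-52,122],[-43.6,-52,72],[-43.6,-30,72],[-43.6,0,72],[-43.6,28,72]):
    a=ik(clamp(gp)-.003*pt,T,q,.03,.03); q=a[0]; print(gp,*a)
    if gp[0]==-93: qg=q
o=observe(); q0=o["joints"]; R0=Ro.from_rotvec(o["ee_rot"]).as_matrix(); print(o["position"],q0,fk2(q0,G)[0])
n=22
for k in range(0,n+1):
    u=k/n; qq=q0+(qg-q0)*u; p,TT_=fk2(qq,G); e=p+TT_[:,1]*.072; print(k,qq[5].round(2),p, "end",e, "pt",TT_[:,1])
np.save("qg.npy",qg)
E
python3 path1.py
```

```text
[-104, -52, 132] [ 1.154  0.682 -1.223  2.453  2.522  0.405 -0.314] 0.00040180375946716754 0.00035550533579385804
[-93, -52, 122] [ 1.11   0.714 -1.199  2.442  2.523  0.44  -0.31 ] 0.00013239236605777245 4.6607792515275366e-05
[-43.6, -52, 72] [ 0.949  0.869 -1.108  2.38   2.55   0.575 -0.288] 0.0004325979259735177 0.00018716796924255573
[-43.6, -30, 72] [ 0.904  0.871 -1.124  2.408  2.533  0.636 -0.317] 0.00014632977424456305 0.00010334115148746435
[-43.6, 0, 72] [ 0.834  0.876 -1.143  2.442  2.505  0.72  -0.359] 0.00021760828948673086 0.00015054923966897928
[-43.6, 28, 72] [ 0.762  0.88  -1.159  2.469  2.474  0.799 -0.4  ] 0.00021963107459590467 0.0001493407832990723
[ 0.528 -0.024  0.223] [ 0.939  0.232 -0.911  2.228 -0.348  0.238 -0.826] [ 0.528 -0.024  0.223]
0 0.24 [ 0.528 -0.024  0.223] end [ 0.566 -0.009  0.163] pt [ 0.526  0.212 -0.824]
1 0.25 [ 0.516 -0.028  0.207] end [ 0.552 -0.013  0.146] pt [ 0.493  0.208 -0.845]
2 0.26 [ 0.505 -0.032  0.192] end [ 0.538 -0.018  0.13 ] pt [ 0.462  0.2   -0.864]
3 0.27 [ 0.495 -0.037  0.179] end [ 0.526 -0.023  0.115] pt [ 0.434  0.19  -
[... 894 characters left out ...]
31] pt [ 0.428  0.053 -0.902]
15 0.38 [ 0.479 -0.096  0.095] end [ 0.511 -0.092  0.031] pt [ 0.454  0.056 -0.889]
16 0.39 [ 0.486 -0.094  0.096] end [ 0.521 -0.089  0.033] pt [ 0.484  0.063 -0.873]
17 0.39 [ 0.494 -0.09   0.097] end [ 0.531 -0.084  0.035] pt [ 0.515  0.076 -0.854]
18 0.4 [ 0.502 -0.084  0.1  ] end [ 0.542 -0.077  0.04 ] pt [ 0.548  0.094 -0.831]
19 0.41 [ 0.51  -0.076  0.104] end [ 0.552 -0.067  0.046] pt [ 0.581  0.118 -0.805]
20 0.42 [ 0.518 -0.066  0.109] end [ 0.562 -0.055  0.053] pt [ 0.613  0.148 -0.776]
21 0.43 [ 0.525 -0.054  0.116] end [ 0.572 -0.041  0.062] pt [ 0.643  0.183 -0.743]
22 0.44 [ 0.532 -0.04   0.124] end [ 0.58  -0.024  0.073] pt [ 0.671  0.223 -0.707]
```

```bash
cat >> path1.py <<'E'
print("----"); W=[]; qp=q0
for k in range(0,n+1):
    u=k/n; qq=q0+(qg-q0)*u; p,T_=fk2(qq,G); p=p+[0.02*np.sin(np.pi*u),0,.06*np.sin(np.pi*u)]
    a=ik(p,T_,(qq+qp)/2,.02,.005); qp=a[0]; W.append((p,T_)); e=p+T_[:,1]*.072
    step=0 if k==0 else np.degrees(np.linalg.norm(Ro.from_matrix(W[k-1][1].T@T_).as_rotvec()))
    print(k,"err",round(a[1]+a[2],2),a[0],"end",e,round(step,1))
import pickle; pickle.dump(W,open("W.pkl","wb"))
E
python3 path1.py | sed -n '/----/,$p'
```

```text
----
0 err 0.0 [ 0.939  0.232 -0.911  2.228 -0.348  0.238 -0.826] end [ 0.566 -0.009  0.163] 0
1 err 0.0 [ 0.945  0.238 -0.916  2.222 -0.247  0.275 -0.779] end [ 0.555 -0.013  0.155] 8.4
2 err 0.0 [ 0.964  0.249 -0.939  2.215 -0.141  0.309 -0.735] end [ 0.544 -0.018  0.147] 8.4
3 err 0.0 [ 0.991  0.263 -0.972  2.209 -0.034  0.34  -0.69 ] end [ 0.534 -0.023  0.14 ] 8.4
4 err 0.0 [ 1.023  0.28  -1.013  2.204  0.073  0.37  -0.645] end [ 0.526 -0.03   0.134] 8.4
5 err 0.0 [ 1.057  0.3   -1.058  2.201  0.179  0.398 -0.598] end [ 0.518 -0.038  0.128] 8.4
6 err 0.0 [ 1.09   0.323 -1.104  2.199  0.286  0.424 -0.551] end [ 0.512 -0.046  0.123] 8.4
7 err 0.0 [ 1.121  0.349 -1.15   2.199  0.394  0.448 -0.505] end [ 0.508 -0.054  0.118] 8.4
8 err 0.0 [ 1.148  0.378 -1.194  2.201  0.502  0.469 -0.459] end [ 0.505 -0.062  0.114] 8.4
9 err 0.0 [ 1.172  0.408 -1.234  2.206  0.61   0.489 -0.412] end [ 0.504 -0.07   0.109] 8.4
10 err 0.0 [ 1.179  0.428 -1.25   2.214  0.693  0.494 -0.34 ] end [ 0.504 -0.077  0.104] 8.4
11 err 0.0 [ 1.178  0.44  -1.25   2.224  0.765  0.486 -0.26 ] end [ 0.506 -0.083  0.
[... 331 characters left out ...]
196  0.422 -0.079] end [ 0.528 -0.092  0.082] 8.3
16 err 0.0 [ 1.163  0.538 -1.25   2.307  1.351  0.407 -0.08 ] end [ 0.536 -0.089  0.078] 8.3
17 err 0.0 [ 1.141  0.545 -1.217  2.329  1.523  0.367 -0.102] end [ 0.544 -0.084  0.075] 8.3
18 err 0.0 [ 1.116  0.552 -1.179  2.352  1.743  0.333 -0.174] end [ 0.552 -0.077  0.072] 8.3
19 err 0.0 [ 1.113  0.587 -1.182  2.375  1.968  0.345 -0.242] end [ 0.56  -0.067  0.071] 8.2
20 err 0.0 [ 1.117  0.633 -1.198  2.397  2.162  0.377 -0.275] end [ 0.568 -0.055  0.07 ] 8.2
21 err 0.0 [ 1.12   0.682 -1.211  2.42   2.332  0.414 -0.28 ] end [ 0.575 -0.041  0.071] 8.2
22 err 0.0 [ 1.12   0.729 -1.219  2.442  2.487  0.451 -0.269] end [ 0.58  -0.024  0.073] 8.2
```

```bash
cat > nxt.py <<'E'
import sys,pickle; from go import *
def nxt(W,i,n=5):
    o=observe(); R=Ro.from_rotvec(o["ee_rot"]).as_matrix(); out=[]
    for p,T in W[i:i+n]:
        out.append([list(np.round(R.T@(p-o["position"]),3)),list(np.round(np.degrees(Ro.from_matrix(R.T@T).as_rotvec()),1))])
    print(round(o["clock"],2),o["joints"],o["force"],round(o["width"],3)); print(str(out).replace("np.float64(","").replace(")",""))
if __name__=="__main__": nxt(pickle.load(open(sys.argv[1],"rb")),int(sys.argv[2]))
E
python3 nxt.py W.pkl 1
```

```text
7.8 [ 0.9393  0.2317 -0.911   2.2283 -0.3479  0.2383 -0.8258] [-0.1674  1.3224 -0.8783] 0.256
[[[0.012, 0.0, 0.0], [-0.5, -8.1, -2.2]], [[0.023, 0.0, 0.002], [-1.1, -16.2, -4.2]], [[0.034, -0.0, 0.004], [-1.8, -24.4, -6.1]], [[0.044, -0.001, 0.008], [-2.5, -32.6, -7.8]], [[0.053, -0.002, 0.012], [-3.3, -40.9, -9.2]]]
```

Request:
arm_command(plan=[[[0.012,0,0],[-0.5,-8.1,-2.2]],[[0.023,0,0.002],[-1.1,-16.2,-4.2]],[[0.034,0,0.004],[-1.8,-24.4,-6.1]],[[0.044,-0.001,0.008],[-2.5,-32.6,-7.8]],[[0.053,-0.002,0.012],[-3.3,-40.9,-9.2]]])

```text
clock: 8.3
position: [0.4936, -0.0464, 0.1965]
ee_rot: [-0.481, 1.389, -1.483]
force: [0.7, -0.5, -1.1]
width: 0.261
```

```bash
python3 nxt.py W.pkl 5;python3 nxt.py W.pkl 6
```

```text
8.3 [ 0.9441  0.2574 -0.9185  2.1958  0.011   0.3967 -0.4313] [ 0.6585 -0.495  -1.066 ] 0.261
[[[0.005, 0.001, -0.002], [0.2, 0.7, -0.2]], [[0.014, 0.002, -0.004], [-0.3, -7.5, -1.5]], [[0.023, 0.003, -0.004], [-0.7, -15.8, -2.6]], [[0.031, 0.005, -0.004], [-1.0, -24.1, -3.6]], [[0.039, 0.008, -0.003], [-1.1, -32.5, -4.5]]]
8.3 [ 0.9441  0.2574 -0.9185  2.1958  0.011   0.3967 -0.4313] [ 0.6585 -0.495  -1.066 ] 0.261
[[[0.014, 0.002, -0.004], [-0.3, -7.5, -1.5]], [[0.023, 0.003, -0.004], [-0.7, -15.8, -2.6]], [[0.031, 0.005, -0.004], [-1.0, -24.1, -3.6]], [[0.039, 0.008, -0.003], [-1.1, -32.5, -4.5]], [[0.046, 0.011, -0.001], [-1.1, -40.8, -5.2]]]
```

Request:
arm_command(plan=[[[0.014,0.002,-0.004],[-0.3,-7.5,-1.5]],[[0.023,0.003,-0.004],[-0.7,-15.8,-2.6]],[[0.031,0.005,-0.004],[-1.0,-24.1,-3.6]],[[0.039,0.008,-0.003],[-1.1,-32.5,-4.5]],[[0.046,0.011,-0.001],[-1.1,-40.8,-5.2]]])

```text
clock: 8.8
position: [0.478, -0.0828, 0.1709]
ee_rot: [-0.981, 0.82, -1.19]
force: [-0.4, -0.1, 0.4]
width: 0.262
```

```bash
python3 nxt.py W.pkl 11
```

```text
8.8 [ 0.9869  0.3013 -0.96    2.2241  0.3388  0.3939 -0.0029] [-0.4387 -0.089   0.4414] 0.262
[[[0.005, 0.004, -0.001], [0.4, -8.3, -0.9]], [[0.01, 0.01, -0.001], [1.0, -16.5, -1.7]], [[0.013, 0.015, -0.001], [1.8, -24.8, -2.5]], [[0.016, 0.022, 0.001], [2.9, -32.9, -3.5]], [[0.016, 0.028, 0.004], [4.3, -41.1, -4.4]]]
```

Request:
arm_command(plan=[[[0.005,0.004,-0.001],[0.4,-8.3,-0.9]],[[0.01,0.01,-0.001],[1.0,-16.5,-1.7]],[[0.013,0.015,-0.001],[1.8,-24.8,-2.5]],[[0.016,0.022,0.001],[2.9,-32.9,-3.5]],[[0.016,0.028,0.004],[4.3,-41.1,-4.4]]])

```text
clock: 9.3
position: [0.495, -0.0954, 0.146]
ee_rot: [-1.27, 0.168, -0.828]
force: [0.2, -0.7, -0.7]
width: 0.261
```

```bash
python3 nxt.py W.pkl 16
```

```text
9.3 [ 0.9124  0.3402 -0.8679  2.3021  0.7759  0.1998  0.3044] [ 0.1818 -0.6834 -0.7252] 0.261
[[[0.002, 0.007, 0.003], [1.4, -8.0, -1.3]], [[0.002, 0.015, 0.008], [3.0, -16.0, -2.9]], [[0.001, 0.021, 0.014], [4.8, -23.9, -4.6]], [[-0.001, 0.027, 0.022], [6.8, -31.6, -6.6]], [[-0.005, 0.033, 0.032], [8.9, -39.3, -8.9]]]
```

Request:
arm_command(plan=[[[0.002,0.007,0.003],[1.4,-8.0,-1.3]],[[0.002,0.015,0.008],[3,-16,-2.9]],[[0.001,0.021,0.014],[4.8,-23.9,-4.6]]])

```text
clock: 9.6
position: [0.504, -0.0911, 0.1341]
ee_rot: [-1.334, -0.065, -0.698]
force: [-0.2, -1.0, -0.8]
width: 0.26
```

```bash
python3 nxt.py W.pkl 18
```

```text
9.6 [ 0.8929  0.3798 -0.8576  2.3368  1.3782  0.1487 -0.0437] [-0.2468 -0.9612 -0.7665] 0.26
[[[0.003, 0.007, 0.009], [2.8, -9.9, -2.6]], [[0.003, 0.013, 0.017], [4.6, -17.6, -4.7]], [[0.002, 0.019, 0.027], [6.6, -25.3, -7.1]], [[-0.001, 0.023, 0.039], [8.6, -32.8, -9.7]], [[-0.004, 0.026, 0.053], [10.7, -40.2, -12.7]]]
```

Slowing as the wrist turns; on track. Continue.

Request:
arm_command(plan=[[[0.003,0.007,0.009],[2.8,-9.9,-2.6]],[[0.003,0.007,0.009],[2.8,-9.9,-2.6]],[[0.003,0.013,0.017],[4.6,-17.6,-4.7]],[[0.002,0.019,0.027],[6.6,-25.3,-7.1]]])

```text
clock: 10.0
position: [0.5255, -0.0664, 0.127]
ee_rot: [-1.359, -0.508, -0.502]
force: [0.3, -0.7, -2.8]
width: 0.259
```

```bash
python3 nxt.py W.pkl 20
```

```text
10.0 [ 1.0812  0.5945 -1.1445  2.3927  2.2015  0.3419 -0.3631] [ 0.3449 -0.6722 -2.7766] 0.259
[[[-0.002, -0.0, 0.0], [0.4, -1.7, -0.3]], [[0.0, 0.005, 0.012], [2.3, -9.3, -2.9]], [[0.002, 0.01, 0.025], [4.3, -16.7, -5.9]]]
```

Through the flip. Complete to the pre-insert pose and look.

Request:
arm_command(plan=[[[0,0.005,0.012],[2.3,-9.3,-2.9]],[[0.002,0.01,0.025],[4.3,-16.7,-5.9]],[[0.002,0.01,0.025],[4.3,-16.7,-5.9]]])

```text
clock: 10.3
position: [0.53, -0.0397, 0.1217]
ee_rot: [-1.343, -0.824, -0.364]
force: [-0.9, -0.3, -1.4]
width: 0.256
```

Run:
```python
from go import *
p=get_image("side"); cv2.imwrite("pics/s3.png",p["color"][:,:,::-1]); crop(p,230,160,200,150,4,"pics/s3c.png")
p=get_image("top"); crop(p,230,180,160,120,5,"pics/t3c.png")
o=go(clamp([-43.6,-52,72]),cdir([0,1,0]),cdir([1,0,-1])); print(o["joints"],o["position"])
```

```text
t 10.4 shift mm [ 2.3647 69.7061  0.3725] turn [-0.0346 -0.6403 -0.3272] |F [-0.1826 -0.2164 -0.8533] w 0.259
[ 1.1148  0.7241 -1.2071  2.4416  2.495   0.4436 -0.2886] [ 0.5305 -0.0412  0.122 ]
```

View pics/s3.png

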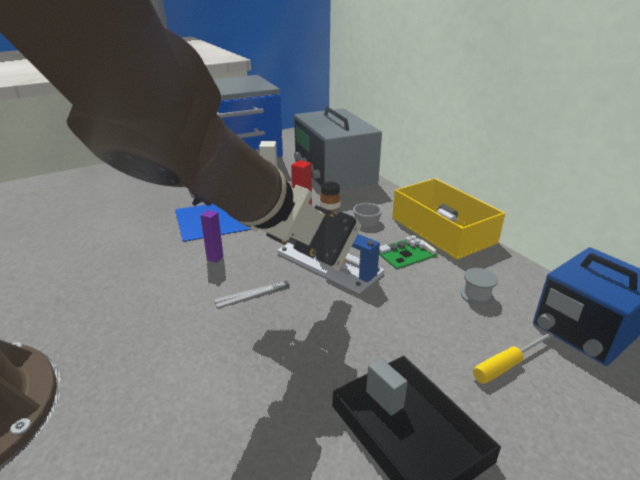

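View pics/s3c.png

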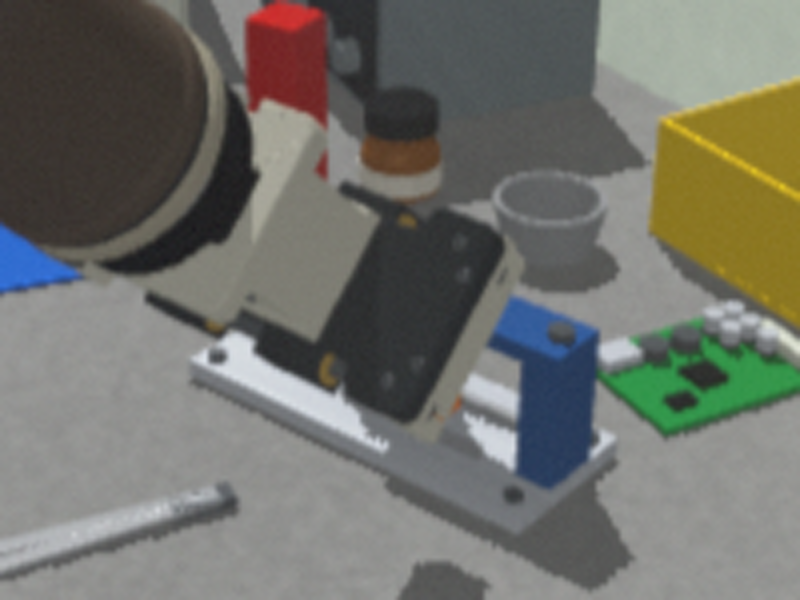

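View pics/t3c.png

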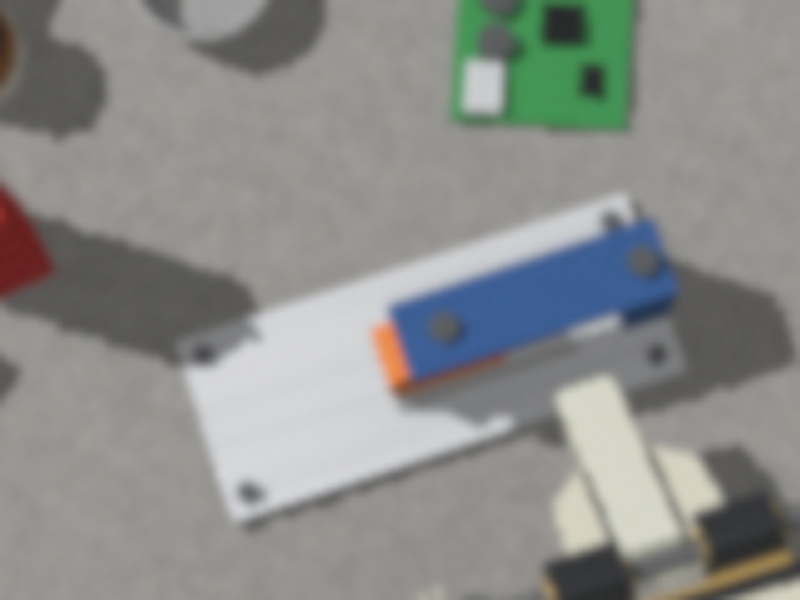

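Run:
```python
from go import *
o=observe(); T=Ro.from_rotvec(o["ee_rot"]).as_matrix(); p=get_image("top")
for d in (66,68.7,71):
  for s in(-12,12):
    X=o["position"]+T@np.array([0,.003+d/1000,0])+T@[0,0,s/1000.]
    for e in(-12,12):
        Y=X+T@[e/1000.,0,0]; print(d,s,e,Y,(proj(p,Y)[0]-[230,180]+.5)*5)
```

```text
66 -12 -12 [ 0.5721 -0.0398  0.0644] [627.1807 422.8819]
66 -12 12 [ 0.5883 -0.0347  0.0813] [615.8241 377.2246]
66 12 -12 [ 0.5647 -0.017   0.0646] [569.8956 441.4154]
66 12 12 [ 0.581  -0.0119  0.0815] [557.7899 395.9462]
68.7 -12 -12 [ 0.5739 -0.0392  0.0625] [625.4122 418.8786]
68.7 -12 12 [ 0.5901 -0.0341  0.0794] [614.0548 373.2583]
68.7 12 -12 [ 0.5665 -0.0164  0.0627] [568.2345 437.3724]
68.7 12 12 [ 0.5828 -0.0113  0.0796] [556.131  391.9393]
71 -12 -12 [ 0.5754 -0.0387  0.0609] [623.9109 415.4805]
71 -12 12 [ 0.5917 -0.0336  0.0777] [612.5531 369.8916]
71 12 -12 [ 0.568  -0.0159  0.0611] [566.8246 433.9406]
71 12 12 [ 0.5843 -0.0108  0.0779] [554.7228 388.5382]
```

Request:
arm_command(plan=[[[0.002,0.005,0],[0,-0.6,-0.3]],[[0.002,0.015,0],[0,-0.6,-0.3]],[[0.002,0.025,0],[0,-0.6,-0.3]],[[0.002,0.035,0],[0,-0.6,-0.3]],[[0.002,0.045,0],[0,-0.6,-0.3]]])

```text
clock: 10.95
position: [0.563, -0.0302, 0.0912]
ee_rot: [-1.347, -0.834, -0.363]
force: [-0.2, -0.0, -0.4]
width: 0.257
```

Run:
```python
from go import *
o=go(clamp([-43.6,-52,72]),cdir([0,1,0]),cdir([1,0,-1])); print(o["joints"],o["position"])
```

```text
t 10.95 shift mm [-0.4897 23.6741  0.1861] turn [-0.0193  0.1657  0.0515] |F [-0.1716 -0.0014 -0.373 ] w 0.257
[ 1.0034  0.8277 -1.1473  2.4034  2.5237  0.542  -0.2717] [ 0.563  -0.0302  0.0912]
```

Request:
arm_command(plan=[[[0,0.006,0],[0,0,0]],[[0,0.012,0],[0,0,0]],[[0,0.018,0],[0,0,0]],[[0,0.023,0],[0,0,0]],[[0,0.023,0],[0,0,0]]])

```text
clock: 11.45
position: [0.578, -0.0254, 0.0754]
ee_rot: [-1.347, -0.834, -0.364]
force: [-0.0, -0.3, -1.4]
width: 0.26
```

Run:
```python
from go import *
o=go(clamp([-43.6,-52,72]),cdir([0,1,0]),cdir([1,0,-1])); print(o["joints"],o["position"])
p=get_image("top"); crop(p,230,180,160,120,5,"pics/t4c.png")
p=get_image("side"); crop(p,270,190,120,100,6,"pics/s4c.png")
```

```text
t 11.45 shift mm [-0.5128  1.3359  0.362 ] turn [-0.016   0.1519  0.068 ] |F [-0.0161 -0.2872 -1.3678] w 0.26
[ 0.9593  0.8752 -1.122   2.3804  2.535   0.578  -0.265 ] [ 0.578  -0.0254  0.0754]
```

View pics/t4c.png

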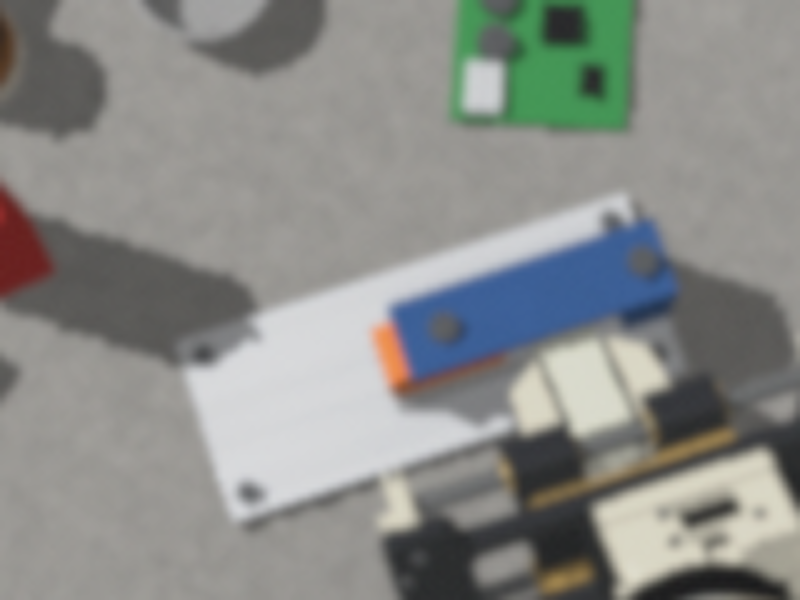

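View pics/s4c.png

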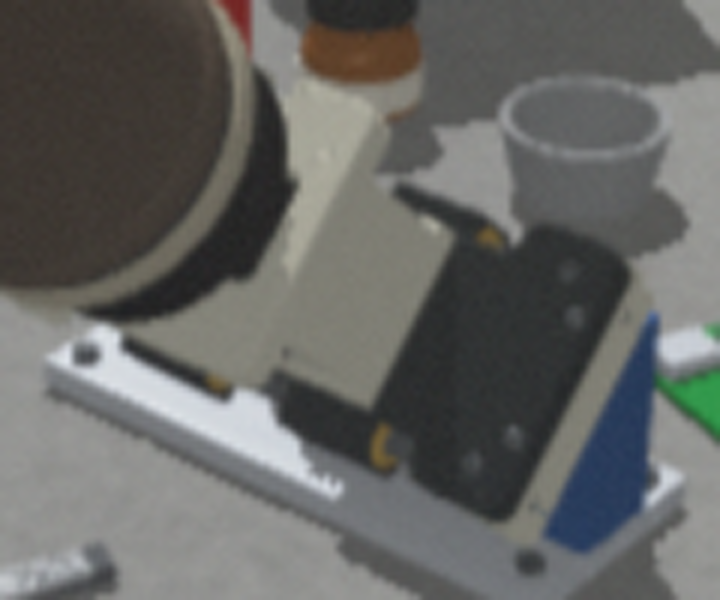

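Request:
arm_command(plan=[[[0,0,0.004],[0,0,0]],[[0,0,0.008],[0,0,0]],[[0,0,0.012],[0,0,0]],[[0,0,0.015],[0,0,0]],[[0,0,0.018],[0,0,0]]])

```text
clock: 12.05
position: [0.5736, -0.012, 0.0758]
ee_rot: [-1.354, -0.832, -0.37]
force: [1.4, -12.2, 2.3]
width: 0.255
```

Run:
```python
from go import *
o=go(clamp([-43.6,26,72]),cdir([0,1,0]),cdir([1,0,-1])); print(o["joints"],o["position"],Rz(-cyaw)@o["force"],o["ft_torque"])
p=get_image("top"); crop(p,230,180,160,120,5,"pics/t5c.png")
```

```text
t 12.05 shift mm [-0.7405  1.0843 64.296 ] turn [0.4844 0.0319 0.1016] |F [  1.3518 -12.2313   2.2771] w 0.255
[ 0.9244  0.8757 -1.1334  2.4025  2.5206  0.6332 -0.29  ] [ 0.5736 -0.012   0.0758] [ -2.5676 -12.035    2.2771] [-2.1612  0.1636 -2.2275]
```

View pics/t5c.png

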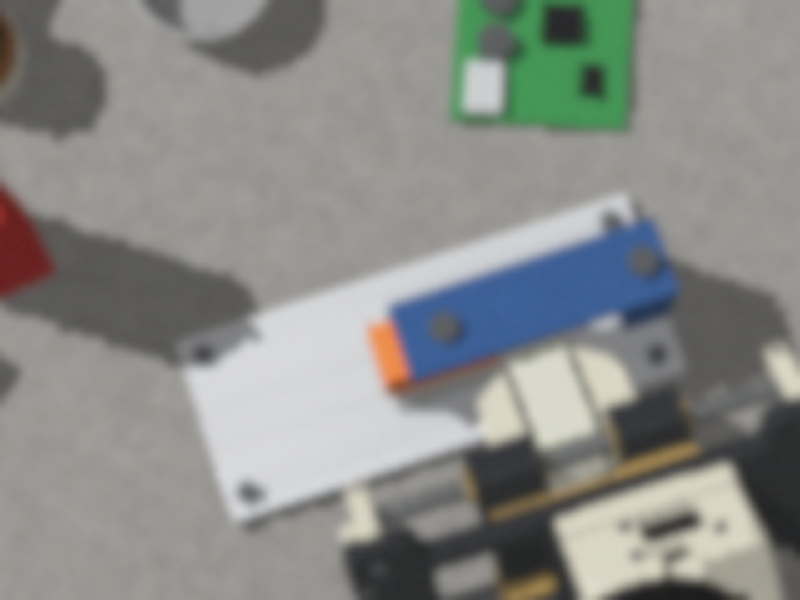

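Request:
arm_command(plan=[[[0,0,0.003],[0,0,0]],[[0,0,0.006],[0,0,0]],[[0,0,0.009],[0,0,0]],[[0,0,0.012],[0,0,0]],[[0,0,0.016],[0,0,0]]])

```text
clock: 12.6
position: [0.5694, 0.0011, 0.0758]
ee_rot: [-1.358, -0.83, -0.373]
force: [0.1, -16.0, 3.7]
width: 0.255
```

Run:
```python
from go import *
o=go(clamp([-43.6,26,72]),cdir([0,1,0]),cdir([1,0,-1])); print(o["joints"],o["position"],Rz(-cyaw)@o["force"])
p=get_image("top"); crop(p,230,180,160,120,5,"pics/t6c.png")
```

```text
t 12.6 shift mm [-0.8769  0.8387 50.4698] turn [ 0.7268 -0.055   0.1117] |F [  0.1293 -15.9835   3.6998] w 0.255
[ 0.8899  0.8774 -1.1425  2.4207  2.5076  0.68   -0.3133] [0.5694 0.0011 0.0758] [ -4.9092 -15.2115   3.6998]
```

View pics/t6c.png

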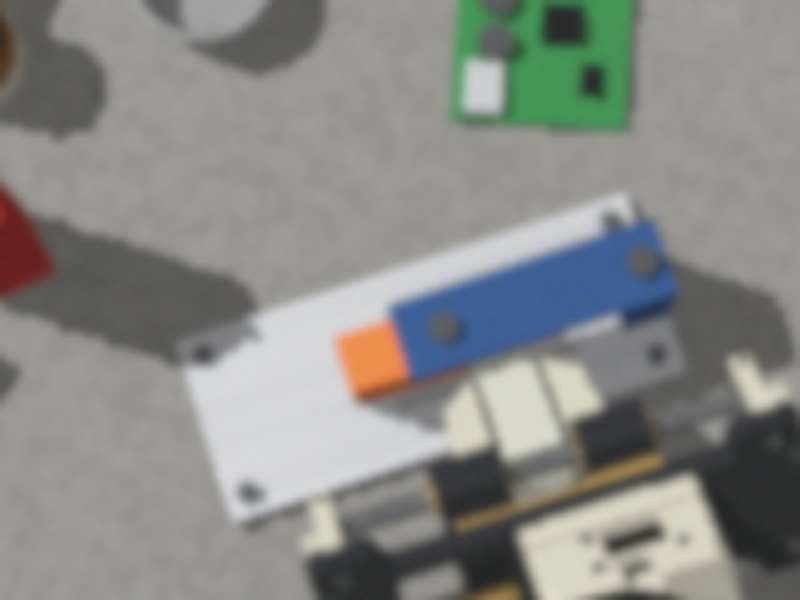

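Sliding straight (orange front edge moved from crop col ~370 to ~338); force ~16 N. Continue.

Request:
arm_command(plan=[[[0,0,0.004],[0,0,0]],[[0,0,0.007],[0,0,0]],[[0,0,0.01],[0,0,0]],[[0,0,0.013],[0,0,0]],[[0,0,0.016],[0,0,0]]])

```text
clock: 13.15
position: [0.5637, 0.0185, 0.0757]
ee_rot: [-1.354, -0.832, -0.37]
force: [3.3, -8.2, -0.7]
width: 0.257
```

Run:
```python
from go import *
o=go(clamp([-43.6,26,72]),cdir([0,1,0]),cdir([1,0,-1])); print(o["joints"],o["position"],Rz(-cyaw)@o["force"])
p=get_image("top"); crop(p,230,180,160,120,5,"pics/t7c.png")
```

```text
t 13.15 shift mm [-0.8346  1.1343 32.1575] turn [0.4641 0.0161 0.1069] |F [ 3.3192 -8.2106 -0.6619] w 0.257
[ 0.8505  0.8799 -1.1533  2.4392  2.4944  0.723  -0.3379] [0.5637 0.0185 0.0757] [ 0.5656 -8.838  -0.6619]
```

View pics/t7c.png

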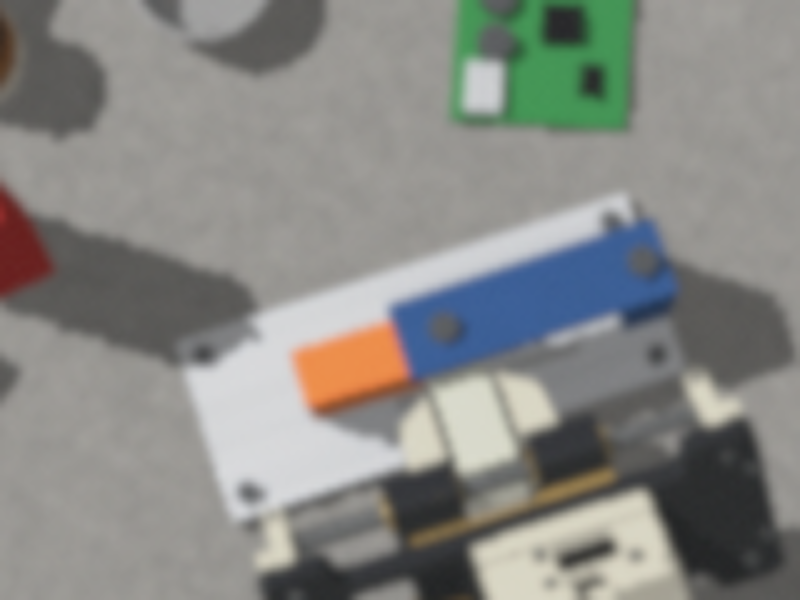

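Request:
arm_command(plan=[[[0,0,0.003],[0,0,0]],[[0,0,0.006],[0,0,0]],[[0,0,0.009],[0,0,0]],[[0,0,0.012],[0,0,0]],[[0,0,0.015],[0,0,0]]])

```text
clock: 13.7
position: [0.5569, 0.0367, 0.0757]
ee_rot: [-1.347, -0.835, -0.363]
force: [1.3, -0.6, -0.7]
width: 0.258
```

Request:
arm_command(plan=[[[0,0,0.003],[0,0,0]],[[0,0,0.006],[0,0,0]],[[0,0,0.009],[0,0,0]],[[0,0,0.012],[0,0,0]],[[0,0,0.014],[0,0,0]]])

```text
clock: 14.2
position: [0.5526, 0.0498, 0.0756]
ee_rot: [-1.347, -0.834, -0.363]
force: [-0.3, -0.5, -1.3]
width: 0.259
```

Run:
```python
from go import *
o=go(clamp([-43.6,26,72]),cdir([0,1,0]),cdir([1,0,-1])); print(o["joints"],o["position"],Rz(-cyaw)@o["force"])
p=get_image("top"); crop(p,230,180,160,120,5,"pics/t8c.png")
```

```text
t 14.2 shift mm [-0.2852  1.8253 -1.0088] turn [-0.0206  0.1823  0.0705] |F [-0.2594 -0.4908 -1.3348] w 0.259
[ 0.7729  0.8835 -1.1705  2.4704  2.4679  0.8002 -0.3853] [0.5526 0.0498 0.0756] [-0.4008 -0.3842 -1.3348]
```

View pics/t8c.png

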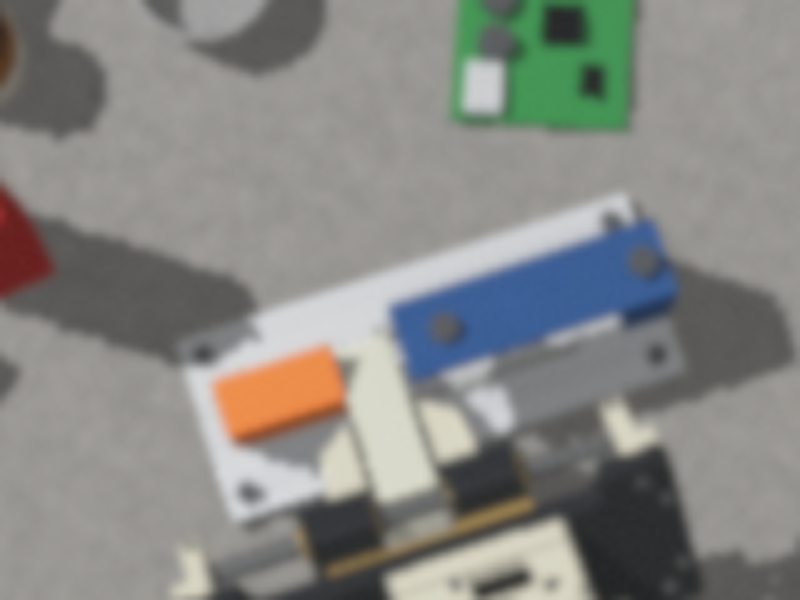

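Request:
arm_command(plan=[[[0,-0.005,-0.004],[0,0,0]],[[0,-0.025,-0.004],[0,0,0]],[[0,-0.05,-0.004],[0,0,0]],[[0,-0.075,-0.004],[0,0,0]],[[0,-0.095,-0.004],[0,0,0]]])

```text
clock: 14.75
position: [0.4885, 0.0243, 0.1429]
ee_rot: [-1.347, -0.834, -0.362]
force: [1.3, 0.1, 0.5]
width: 0.261
```

```bash
cat > path2.py <<'E'
from kin2 import *
from go import *
import pickle
np.set_printoptions(precision=3,suppress=True)
P=pickle.load(open("P0.pkl","rb"))
print("purple",tri([P["side"],P["top"]],[(214.7,237.1),(247.6,337.3)]),"red",tri([P["side"],P["top"]],[(297.7,191.7),(226.7,225.2)]))
o=observe(); q0=o["joints"]; print(o["position"],q0,Rz(-cyaw)@(o["position"]-[cx,cy,0])*1000)
qg=np.array([-0.0308,.5053,-.8927,1.65,.4185,1.1894,-1.3135])
n=22; W=[]; qp=q0
for k in range(n+1):
    u=k/n; qq=q0+(qg-q0)*u; p,T_=fk2(qq,G); p=p+[0,0,.05*np.sin(np.pi*u)]
    a=ik(p,T_,(qq+qp)/2,.02,.005); qp=a[0]; W.append((p,T_)); e=p+T_[:,1]*.072
    step=0 if k==0 else np.degrees(np.linalg.norm(Ro.from_matrix(W[k-1][1].T@T_).as_rotvec()))
    print(k,"err",round(a[1]+a[2],2),a[0],"tcp",p,"end",e,round(step,1))
pickle.dump(W,open("W2.pkl","wb"))
E
python3 path2.py
```

```text
purple (array([0.428, 0.174, 0.045]), np.float64(0.09894441973943913)) red (array([0.645, 0.219, 0.069]), np.float64(3.054871119280449))
[0.488 0.024 0.143] [ 0.979  0.585 -1.246  2.558  2.516  0.541 -0.536] [-115.676   22.997  142.918]
0 err 1.33 [ 0.987  0.583 -1.25   2.55   2.499  0.523 -0.517] tcp [0.489 0.024 0.143] end [0.537 0.04  0.092] 0
1 err 0.0 [ 0.95   0.556 -1.239  2.51   2.41   0.54  -0.568] tcp [0.512 0.017 0.154] end [0.562 0.03  0.103] 6.5
2 err 0.0 [ 0.913  0.526 -1.222  2.462  2.303  0.539 -0.6  ] tcp [0.534 0.011 0.166] end [0.584 0.02  0.114] 6.5
3 err 0.0 [ 0.871  0.499 -1.201  2.414  2.185  0.542 -0.62 ] tcp [0.553 0.006 0.176] end [0.604 0.012 0.125] 6.5
4 err 0.0 [ 0.828  0.477 -1.182  2.367  2.06   0.554 -0.629] tcp [0.57  0.002 0.187] end [0.62  0.005 0.135] 6.4
5 err 0.0 [ 0.787  0.463 -1.168  2.32   1.929  0.577 -0.63 ] tcp [0.585 0.    0.196] end [ 0.635 -0.     0.144] 6.4
6 err 0.0 [ 0.749  0.458 -1.163  2.273  1.802  0.614 -0.63 ] tcp [ 0.597 -0.     0.205] end [ 0.646 -0.004  0.152] 6.4
7 err 0.0 [ 0.714  0.46  -1.164  2.226  1.686  0.663 -0.637] tcp
[... 1062 characters left out ...]
0.106 0.166] 5.8
17 err 0.0 [ 0.239  0.5   -1.028  1.815  0.858  1.1   -1.088] tcp [0.58  0.145 0.232] end [0.601 0.133 0.165] 5.7
18 err 0.0 [ 0.187  0.504 -1.006  1.78   0.777  1.125 -1.14 ] tcp [0.566 0.173 0.233] end [0.583 0.163 0.163] 5.6
19 err 0.0 [ 0.135  0.507 -0.984  1.746  0.695  1.147 -1.192] tcp [0.55  0.202 0.234] end [0.563 0.194 0.164] 5.6
20 err 0.0 [ 0.085  0.511 -0.963  1.713  0.611  1.166 -1.24 ] tcp [0.532 0.234 0.236] end [0.541 0.228 0.165] 5.5
21 err 0.0 [ 0.035  0.514 -0.944  1.68   0.525  1.183 -1.287] tcp [0.512 0.266 0.24 ] end [0.516 0.264 0.168] 5.4
22 err 0.0 [-0.013  0.517 -0.925  1.649  0.438  1.198 -1.33 ] tcp [0.49  0.3   0.246] end [0.49  0.3   0.174] 5.3
```

```bash
sed -i 's/p=p+\[0,0,.05\*np.sin(np.pi\*u)\]/p=p+[0,0,.07*np.sin(np.pi*u)**.6]/' path2.py; python3 path2.py | cut -c1-14,60-; python3 nxt.py W2.pkl 1
```

```text
purple (array(973943913)) red (array([0.645, 0.219, 0.069]), np.float64(3.054871119280449))
[0.488 0.024 0541 -0.536] [-115.676   22.997  142.918]
0 err 1.33 [ 07] tcp [0.489 0.024 0.143] end [0.537 0.04  0.092] 0
1 err 0.0 [ 0.] tcp [0.512 0.017 0.169] end [0.562 0.03  0.118] 6.5
2 err 0.0 [ 0.] tcp [0.534 0.011 0.184] end [0.584 0.02  0.133] 6.5
3 err 0.0 [ 0.] tcp [0.553 0.006 0.197] end [0.604 0.012 0.146] 6.5
4 err 0.0 [ 0.] tcp [0.57  0.002 0.208] end [0.62  0.005 0.156] 6.4
5 err 0.0 [ 0.] tcp [0.585 0.    0.218] end [ 0.635 -0.     0.165] 6.4
6 err 0.0 [ 0.] tcp [ 0.597 -0.     0.226] end [ 0.646 -0.004  0.173] 6.4
7 err 0.0 [ 0.] tcp [0.607 0.001 0.233] end [ 0.655 -0.005  0.179] 6.3
8 err 0.0 [ 0.] tcp [0.614 0.005 0.239] end [ 0.661 -0.003  0.184] 6.3
9 err 0.0 [ 0.] tcp [0.62  0.01  0.244] end [0.664 0.    0.188] 6.2
10 err 0.0 [ 0 ] tcp [0.622 0.018 0.248] end [0.664 0.007 0.191] 6.2
11 err 0.0 [ 01] tcp [0.623 0.029 0.25 ] end [0.662 0.016 0.192] 6.1
12 err 0.0 [ 05] tcp [0.621 0.042 0.252] end [0.658 0.028 0.192] 6.1
13 err 0.0 [ 01] tcp [0.617 0.058 0.253] end [0.651 
[... 264 characters left out ...]
 end [0.601 0.133 0.186] 5.7
18 err 0.0 [ 07] tcp [0.566 0.173 0.254] end [0.583 0.163 0.185] 5.6
19 err 0.0 [ 04] tcp [0.55  0.202 0.254] end [0.563 0.194 0.184] 5.6
20 err 0.0 [ 08] tcp [0.532 0.234 0.255] end [0.541 0.228 0.184] 5.5
21 err 0.0 [ 02] tcp [0.512 0.266 0.255] end [0.516 0.264 0.183] 5.4
22 err 0.0 [-0 ] tcp [0.49  0.3   0.246] end [0.49  0.3   0.174] 5.3
14.75 [ 0.9794  0.5847 -1.2456  2.5584  2.5161  0.5407 -0.536 ] [1.3303 0.0521 0.4511] 0.261
[[[0.033, -0.004, -0.015], [-2.8, 5.9, -0.0]], [[0.057, -0.002, -0.027], [-5.6, 11.8, -0.1]], [[0.078, 0.001, -0.038], [-8.2, 17.6, -0.2]], [[0.096, 0.004, -0.047], [-10.8, 23.5, -0.3]], [[0.112, 0.006, -0.054], [-13.3, 29.4, -0.3]]]
```

Request:
arm_command(plan=[[[0.033,-0.004,-0.015],[-2.8,5.9,0]],[[0.057,-0.002,-0.027],[-5.6,11.8,-0.1]],[[0.078,0.001,-0.038],[-8.2,17.6,-0.2]],[[0.096,0.004,-0.047],[-10.8,23.5,-0.3]],[[0.112,0.006,-0.054],[-13.3,29.4,-0.3]]])

```text
clock: 15.25
position: [0.5864, -0.0007, 0.2189]
ee_rot: [-1.377, -0.371, -0.795]
force: [0.2, -0.6, -1.8]
width: 0.255
```

```bash
python3 nxt.py W2.pkl 6
```

```text
15.25 [ 0.7202  0.3377 -1.031   2.2969  1.8739  0.4299 -0.6172] [ 0.2421 -0.5819 -1.7841] 0.255
[[[0.012, 0.002, 0.004], [-2.3, 5.6, 0.2]], [[0.023, 0.004, 0.009], [-4.7, 11.5, 0.3]], [[0.031, 0.005, 0.015], [-7.0, 17.3, 0.5]], [[0.036, 0.005, 0.022], [-9.3, 23.1, 0.9]], [[0.038, 0.004, 0.031], [-11.5, 28.9, 1.4]]]
```

Request:
arm_command(plan=[[[0.012,0.002,0.004],[-2.3,5.6,0.2]],[[0.023,0.004,0.009],[-4.7,11.5,0.3]],[[0.031,0.005,0.015],[-7.0,17.3,0.5]],[[0.036,0.005,0.022],[-9.3,23.1,0.9]],[[0.038,0.004,0.031],[-11.5,28.9,1.4]]])

```text
clock: 15.75
position: [0.6215, 0.0189, 0.2463]
ee_rot: [-1.306, 0.123, -1.144]
force: [0.2, 0.4, -0.5]
width: 0.257
```

```bash
python3 nxt.py W2.pkl 11
```

```text
15.75 [ 0.5024  0.361  -0.9895  2.0756  1.2743  0.7062 -0.6311] [ 0.2023  0.431  -0.5191] 0.257
[[[-0.004, -0.004, 0.009], [-2.4, 5.6, 0.6]], [[-0.014, -0.009, 0.017], [-4.7, 11.1, 1.4]], [[-0.026, -0.015, 0.026], [-7.2, 16.5, 2.4]], [[-0.042, -0.022, 0.035], [-9.7, 21.7, 3.5]], [[-0.06, -0.03, 0.044], [-12.3, 26.8, 4.8]]]
```

Request:
arm_command(plan=[[[-0.004,-0.004,0.009],[-2.4,5.6,0.6]],[[-0.014,-0.009,0.017],[-4.7,11.1,1.4]],[[-0.026,-0.015,0.026],[-7.2,16.5,2.4]],[[-0.042,-0.022,0.035],[-9.7,21.7,3.5]],[[-0.06,-0.03,0.044],[-12.3,26.8,4.8]]])

```text
clock: 16.25
position: [0.6025, 0.0969, 0.2541]
ee_rot: [-1.184, 0.653, -1.374]
force: [-0.0, 0.5, -1.0]
width: 0.257
```

```bash
python3 nxt.py W2.pkl 16
```

```text
16.25 [ 0.3083  0.4308 -0.9985  1.8639  0.9271  1.0156 -0.8991] [-0.0202  0.4837 -1.0411] 0.257
[[[-0.023, -0.008, -0.003], [-2.8, 4.9, 1.3]], [[-0.049, -0.018, -0.008], [-5.8, 9.5, 2.7]], [[-0.078, -0.029, -0.014], [-9.0, 13.9, 4.2]], [[-0.108, -0.041, -0.021], [-12.4, 18.1, 5.8]], [[-0.141, -0.055, -0.03], [-15.9, 21.9, 7.4]]]
```

Request:
arm_command(plan=[[[-0.023,-0.008,-0.003],[-2.8,4.9,1.3]],[[-0.049,-0.018,-0.008],[-5.8,9.5,2.7]],[[-0.078,-0.029,-0.014],[-9.0,13.9,4.2]],[[-0.108,-0.041,-0.021],[-12.4,18.1,5.8]],[[-0.141,-0.055,-0.03],[-15.9,21.9,7.4]]])

```text
clock: 16.75
position: [0.5311, 0.2338, 0.2548]
ee_rot: [-1.077, 1.203, -1.443]
force: [0.9, 0.4, -1.0]
width: 0.258
```

Run:
```python
from go import *
import pickle
o=observe();R=Ro.from_rotvec(o["ee_rot"]).as_matrix(); print(R,o["joints"])
a=np.degrees(np.arctan2(R[1,2],R[0,2]));print("jaw",a)
for an in (-16.9,): go([.4907,.3003,.20],ang(an),[0,0,-1])
```

```text
[[-0.1748  0.1205  0.9772]
 [-0.983  -0.0789 -0.1661]
 [ 0.0571 -0.9896  0.1323]] [ 0.1139  0.5084 -1.0132  1.6871  0.6125  1.2124 -1.2382]
jaw -9.644720853566147
t 16.75 shift mm [-61.3051  41.1755 -57.3605] turn [-7.797   7.0235  2.8126] |F [ 0.8624  0.4083 -1.0071] w 0.258
```

Request:
arm_command(plan=[[[-0.03,0,-0.028],[-4,3.5,1.4]],[[-0.061,0.02,-0.057],[-7.8,7,2.8]],[[-0.061,0.041,-0.057],[-7.8,7,2.8]],[[-0.061,0.041,-0.057],[-7.8,7,2.8]]])

```text
clock: 17.15
position: [0.4904, 0.2978, 0.2004]
ee_rot: [-1.062, 1.418, -1.423]
force: [-0.5, -0.5, -0.7]
width: 0.259
```

Run:
```python
from go import *
o=go([.4907,.3003,.0725],ang(-16.9),[0,0,-1])
p=get_image("side"); crop(p,120,120,160,120,5,"pics/s6.png")
T=Ro.from_rotvec(o["ee_rot"]).as_matrix()
for e in(-12,12):
  for s in (-12,12): print(e,s,(proj(p,o["position"]+T@np.array([e,71.7,s])/1000)[0]-120+.5)*5)
```

```text
t 17.15 shift mm [ -3.0256 124.8717  -0.3647] turn [0.017  0.272  0.2673] |F [-0.4566 -0.541  -0.6676] w 0.259
-12 -12 [454.2578 235.4675]
-12 12 [512.3299 229.8301]
12 -12 [458.3351 257.238 ]
12 12 [517.5693 251.365 ]
```

View pics/s6.png

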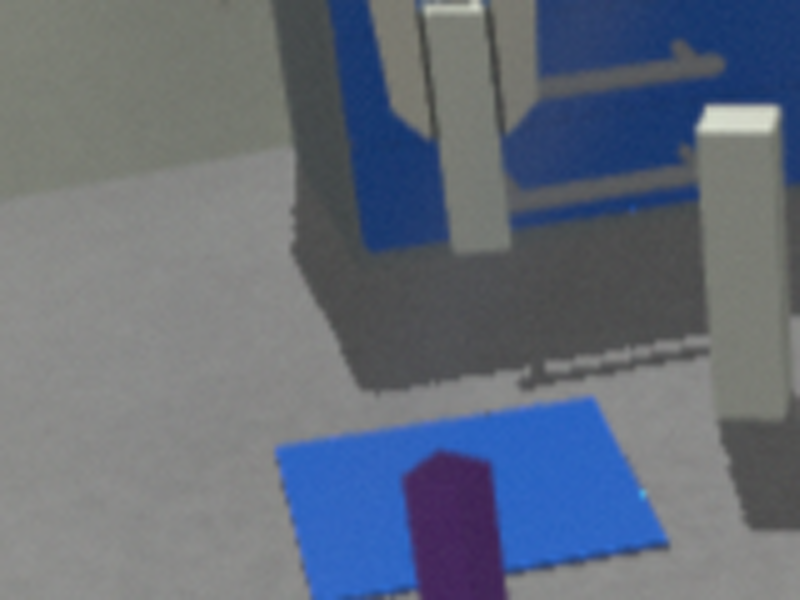

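Request:
arm_command(plan=[[[-0.003,0.03,0],[0,0.3,0.3]],[[-0.003,0.06,0],[0,0.3,0.3]],[[-0.003,0.09,0],[0,0.3,0.3]],[[-0.003,0.112,0],[0,0.3,0.3]],[[-0.003,0.12,0],[0,0.3,0.3]]])

```text
clock: 17.7
position: [0.4925, 0.3006, 0.0822]
ee_rot: [-1.051, 1.424, -1.424]
force: [-0.5, -0.1, -0.1]
width: 0.258
```

Request:
arm_command(plan=[[[0,0.002,0],[0,0,0]],[[0,0.004,0],[0,0,0]],[[0,0.0045,0],[0,0,0]]])

```text
clock: 18.0
position: [0.4928, 0.3023, 0.0797]
ee_rot: [-1.048, 1.423, -1.422]
force: [0.1, -0.2, -0.1]
width: 0.258
```

Run:
```python
from go import *
o=go([.4907,.3003,.0717],ang(-16.9),[0,0,-1])
```

```text
t 18.0 shift mm [ 2.5693  4.9729 -1.4828] turn [-0.1774 -0.082  -0.2973] |F [ 0.1365 -0.1867 -0.12  ] w 0.258
```

Request:
arm_command(plan=[[[0,0.002,0],[0,0,-0.3]],[[0,0.004,0],[0,0,-0.3]],[[0,0.005,0],[0,0,-0.3]],[[0,0.005,0],[0,0,-0.3]]])

```text
clock: 18.4
position: [0.4925, 0.3023, 0.0747]
ee_rot: [-1.053, 1.421, -1.426]
force: [-1.8, -2.9, 11.2]
width: 0.258
```

Run:
```python
from go import *
o=go([.4907,.3003,.0717],ang(-16.9),[0,0,-1])
```

```text
t 18.4 shift mm [ 2.4344 -0.036  -1.1113] turn [-0.1714 -0.0589  0.0585] |F [-1.7832 -2.9411 11.2375] w 0.258
```

Request:
arm_command(plan=[[[0,0,0],[0,0,0]],[[0,0,0],[0,0,0]],[[0,0,0],[0,0,0]],[[0,0,0],[0,0,0]],[[0,0,0],[0,0,0]]], fingers=-0.2)

```text
clock: 18.9
position: [0.4921, 0.3019, 0.0733]
ee_rot: [-1.055, 1.422, -1.426]
force: [1.0, 0.5, -0.0]
width: 0.592
```

Request:
arm_command(plan=[[[0,-0.02,0],[0,0,0]],[[0,-0.05,0],[0,0,0]],[[0,-0.09,0],[0,0,0]],[[0,-0.13,0],[0,0,0]],[[0,-0.16,0],[0,0,0]]], fingers=-1)

```text
clock: 19.4
position: [0.492, 0.3028, 0.2359]
ee_rot: [-1.053, 1.421, -1.425]
force: [0.2, -0.2, 0.1]
width: 0.973
```

Run:
```python
from go import *
p=get_image("side"); crop(p,150,120,240,180,3,"pics/s7.png"); crop(p,270,215,130,85,6,"pics/s7b.png")
p=get_image("top"); crop(p,120,190,240,180,3,"pics/t7.png"); crop(p,230,180,160,120,5,"pics/t7b.png")
o=observe(); print(o["clock"],o["position"],o["joints"],o["width"])
```

```text
19.5 [0.4931 0.3042 0.2378] [ 0.0268  0.5641 -1.0136  1.6512  0.5109  1.2087 -1.3978] 0.9917292577103075
```

View pics/s7.png

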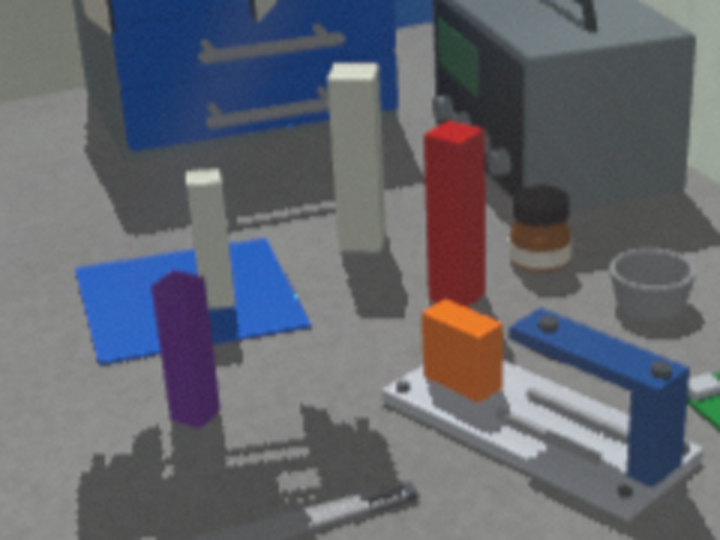

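View pics/s7b.png

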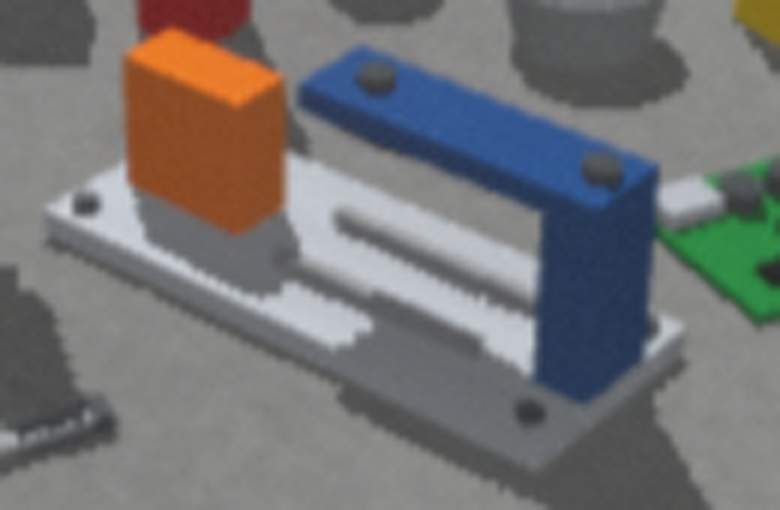

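View pics/t7b.png

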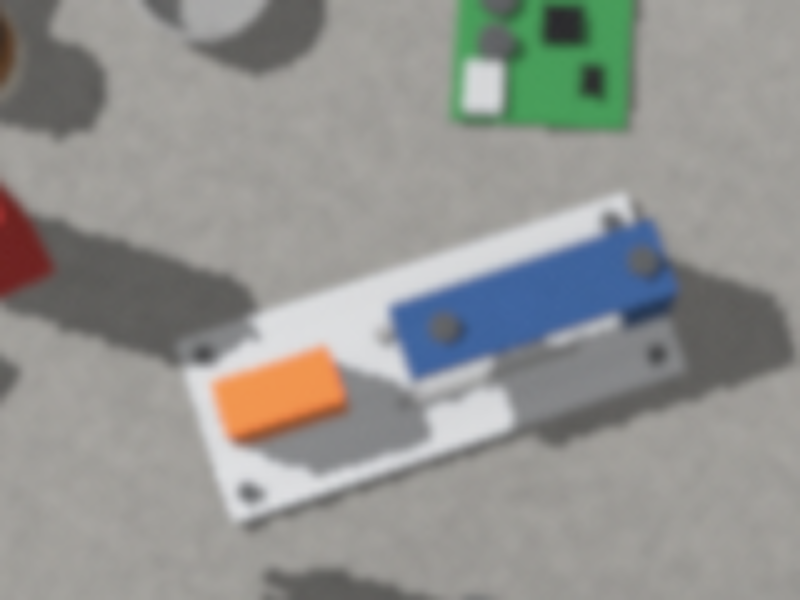

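```bash
cat > fit3.py <<'E'
from fit import *; from go import clamp,cyaw,cx,cy
np.set_printoptions(precision=4,suppress=True)
Q=[(12,25,50),(12,-25,50),(-12,-25,50),(-12,25,50)]
tt=px([(213,382),(326,348),(346,400),(233,435)],[230,180],5)
S=[(-12,25,50),(12,25,50),(12,-25,50),(-12,-25,50),(-12,25,0),(-12,-25,0),(12,-25,0)]
ss=px([(125,60),(172,28),(285,75),(238,105),(130,187),(238,235),(284,207)],[270,215],6)
for o in ([(t,Q,tt)],[(s,S,ss)],[(t,Q,tt),(s,S,ss)]):
    x,_,r=fit(pose,o,[.58,.1,.32,.01]); print(x,np.degrees(x[2]),r, Rz(-cyaw)@(np.array([x[0],x[1],0])-[cx,cy,0])*1000)
E
python3 fit3.py
```

```text
[ 0.5931  0.1039  0.3111 -0.0588] 17.824298935188512 [ 0.388   0.091   0.2523 -0.2914 -0.3579 -0.0144 -0.278   0.2067] [ 8.6953 65.5648  0.    ]
[ 0.5939  0.1189  0.3288 -0.003 ] 18.840749522226517 [-0.1767 -0.4332 -0.0352  0.4234  0.0538  0.4216  0.0041  0.1657 -0.2966
 -0.4219  0.2194  0.0638  0.2207 -0.2431] [14.1608 79.5922  0.    ]
[0.5838 0.0996 0.3131 0.0101] 17.938431367979277 [-0.8714  0.7316  0.352  -0.1374 -0.0276  0.7864 -1.3136  1.4993 -0.0963
 -0.9039  0.3981 -0.099   0.7601  0.2563  0.3451  0.0685 -0.1996 -0.3216
  0.5567  0.5669  0.9075  0.1823] [-1.4834 64.474   0.    ]
```

Run:
```python
from go import *
o=go([.584,.0996,.14],ang(18.1),[0,0,-1]); go([.584,.0996,.042],ang(18.1),[0,0,-1])
```

```text
t 19.5 shift mm [169.5331  95.0005 146.1268] turn [ -0.3855 -35.0627  -0.1185] |F [0.2654 0.4492 0.501 ] w 0.992
t 19.5 shift mm [169.9189 192.9981 145.5679] turn [ -0.3855 -35.0627  -0.1185] |F [0.2654 0.4492 0.501 ] w 0.992
```

Request:
arm_command(plan=[[[0.034,0,0.029],[-0.4,-7,0]],[[0.068,0,0.058],[-0.4,-14,0]],[[0.102,0,0.087],[-0.4,-21,0]],[[0.136,0.01,0.116],[-0.4,-28,0]],[[0.17,0.04,0.146],[-0.4,-35,0]]])

```text
clock: 20.0
position: [0.5822, 0.0987, 0.1973]
ee_rot: [-1.346, 0.972, -0.971]
force: [0.2, -0.4, -0.7]
width: 1.002
```

Request:
arm_command(plan=[[[0,0.03,0],[0,0,0]],[[0,0.055,0],[0,0,0]],[[0,0.055,0],[0,0,0]]])

```text
clock: 20.3
position: [0.5783, 0.0984, 0.1374]
ee_rot: [-1.352, 0.982, -0.97]
force: [-0.4, -0.1, 0.4]
width: 0.998
```

Run:
```python
from go import *
o=go([.584,.0996,.042],ang(18.1),[0,0,-1]); print(o["joints"])
p=get_image("side"); crop(p,230,140,200,150,4,"pics/s8.png")
p=get_image("top"); crop(p,230,180,160,120,5,"pics/t8.png")
go([.584,.0996,.042],ang(18.1),[0,0,-1])
```

```text
t 20.3 shift mm [ 0.6683 92.3451  6.9282] turn [ 0.7043 -0.094  -0.0122] |F [-0.3772 -0.068   0.4409] w 0.998
[ 0.4238  0.7547 -1.0897  1.727   0.7286  1.1404 -0.5765]
t 20.4 shift mm [ 2.1608 96.392   4.2186] turn [ 0.3915 -0.0243 -0.0215] |F [0.6485 0.112  0.6739] w 1.0
```

View pics/s8.png

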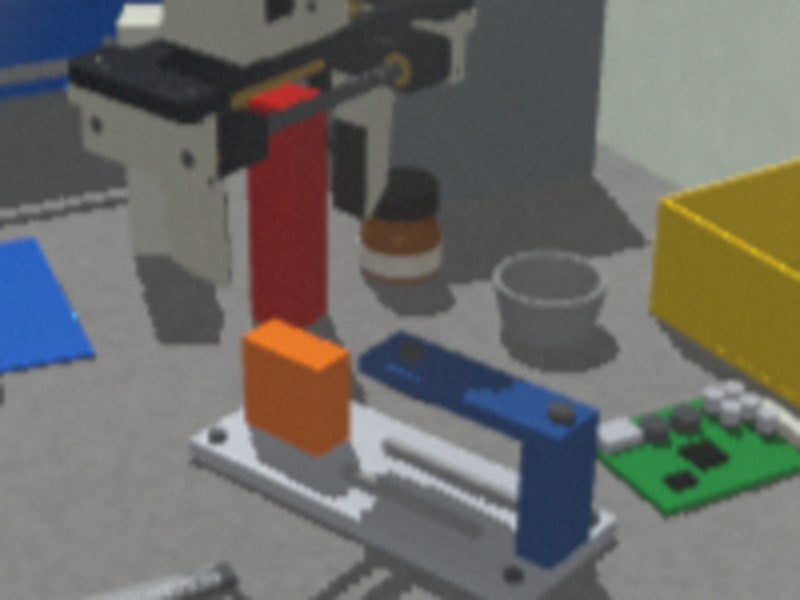

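View pics/t8.png

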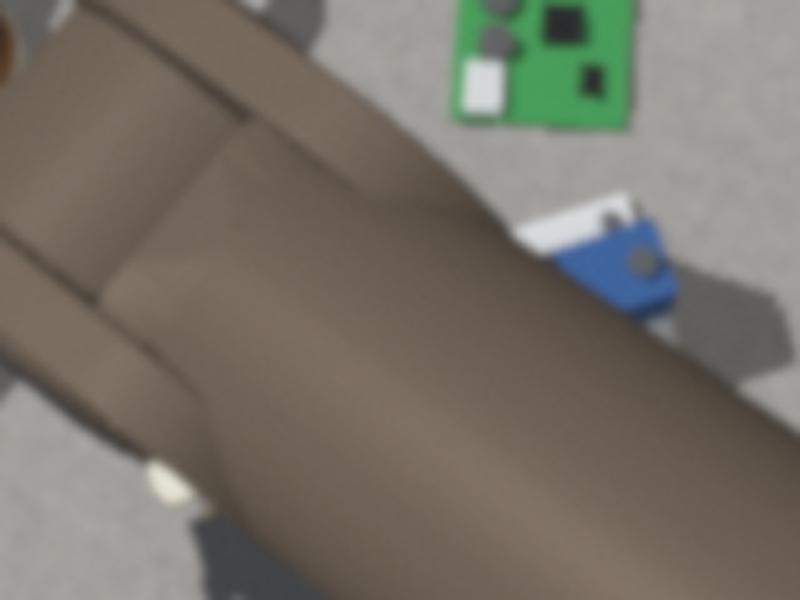

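Request:
arm_command(plan=[[[0.002,0.01,0.004],[0.3,0,0]],[[0.002,0.03,0.004],[0.3,0,0]],[[0.002,0.045,0.004],[0.3,0,0]],[[0.002,0.045,0.004],[0.3,0,0]],[[0.002,0.045,0.004],[0.3,0,0]]])

```text
clock: 20.9
position: [0.5845, 0.0998, 0.0967]
ee_rot: [-1.342, 0.974, -0.974]
force: [0.3, 1.3, 0.3]
width: 0.997
```

Run:
```python
from go import *
o=go([.584,.0996,.042],ang(18.1),[0,0,-1])
```

```text
t 20.9 shift mm [-0.0125 51.686  -0.5356] turn [ 0.032  -0.0393  0.0001] |F [0.3156 1.2846 0.3027] w 0.997
```

Request:
arm_command(plan=[[[0,0.02,0],[0,0,0]],[[0,0.038,0],[0,0,0]],[[0,0.05,0],[0,0,0]],[[0,0.052,0],[0,0,0]],[[0,0.052,0],[0,0,0]]])

```text
clock: 21.4
position: [0.5841, 0.0995, 0.0439]
ee_rot: [-1.343, 0.975, -0.973]
force: [0.7, -1.4, 0.6]
width: 0.998
```

Request:
arm_command(plan=[[[0,0,0],[0,0,0]],[[0,0,0],[0,0,0]],[[0,0,0],[0,0,0]],[[0,0,0],[0,0,0]],[[0,0,0],[0,0,0]]], fingers=1, squeeze=25)

```text
clock: 21.9
position: [0.5845, 0.0994, 0.0445]
ee_rot: [-1.342, 0.974, -0.974]
force: [-0.6, -0.2, 0.0]
width: 0.618
```

Request:
arm_command(plan=[[[0,0,0],[0,0,0]],[[0,0,0],[0,0,0]],[[0,0,0],[0,0,0]],[[0,0,0],[0,0,0]],[[0,0,0],[0,0,0]]])

```text
clock: 22.4
position: [0.5844, 0.0994, 0.0444]
ee_rot: [-1.342, 0.975, -0.974]
force: [0.3, 0.1, 0.8]
width: 0.259
```

Request:
arm_command(plan=[[[0,-0.02,0],[0,0,0]],[[0,-0.05,0],[0,0,0]],[[0,-0.09,0],[0,0,0]],[[0,-0.13,0],[0,0,0]],[[0,-0.15,0],[0,0,0]]])

```text
clock: 22.9
position: [0.5851, 0.1008, 0.1994]
ee_rot: [-1.339, 0.972, -0.975]
force: [0.6, -0.2, -1.6]
width: 0.259
```

Run:
```python
from go import *
from kin2 import *
o=go([.487,-.372,.19],ang(0.5),[0,0,-1]); print(o["joints"],o["width"])
T=TT([0,0,-1],ang(.5))
for s in(1,-1):
  print(ik(np.array([.487,-.372,.19]),TT([0,0,-1],s*np.array(ang(.5))),o["joints"]))
  print(ik(np.array([.487,-.372,.04]),TT([0,0,-1],s*np.array(ang(.5))),o["joints"]))
p=get_image("side"); crop(p,230,100,200,150,4,"pics/s9.png")
```

```text
t 22.9 shift mm [ 418.9958    5.3861 -240.1119] turn [-0.2088 17.5871 -0.0491] |F [ 0.5968 -0.175  -1.6456] w 0.259
[ 0.448   0.6957 -1.1382  1.6567  0.6669  1.2273 -0.522 ] 0.2587021811666085
(array([ 1.233 ,  0.7198, -1.0975,  1.617 ,  0.6722,  1.2293,  0.0083]), np.float64(0.0003693501626365489), np.float64(0.00023828613133869013))
(array([ 1.1589,  0.8679, -0.9532,  1.7441,  0.8374,  0.9924, -0.1161]), np.float64(0.0002999331360904027), np.float64(0.00022242934962389796))
(array([ 1.2118,  0.7466, -1.22  ,  1.7373,  0.9402,  1.2521,  2.69  ]), np.float64(17.71337819718495), np.float64(14.900548404004072))
(array([ 1.2467,  1.0057, -1.22  ,  1.8098,  1.1501,  1.163 ,  2.69  ]), np.float64(7.668015057653969), np.float64(6.664108593968126))
```

View pics/s9.png

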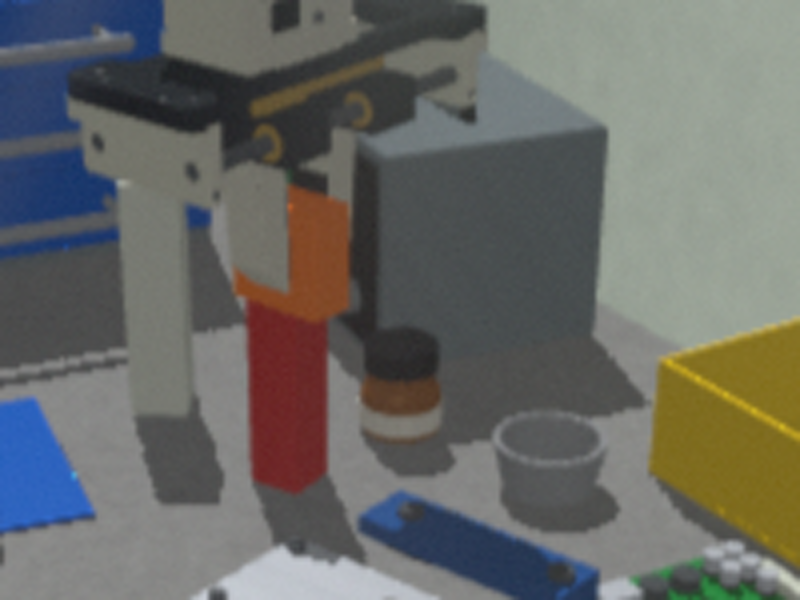

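Request:
arm_command(plan=[[[0.04,0,-0.023],[0,2,0]],[[0.08,0,-0.046],[0,4,0]],[[0.12,0,-0.069],[0,6,0]],[[0.16,0,-0.092],[0,8,0]],[[0.2,0,-0.115],[0,10,0]]])

```text
clock: 23.45
position: [0.5363, -0.1278, 0.1954]
ee_rot: [-1.273, 1.106, -1.106]
force: [1.2, 0.2, -0.2]
width: 0.259
```

Run:
```python
from go import *
o=go([.487,-.372,.17],ang(0.5),[0,0,-1]); print(o["joints"])
```

```text
t 23.45 shift mm [234.9283  22.5519 -82.6859] turn [0.0215 7.4862 0.0382] |F [ 1.1627  0.2359 -0.1903] w 0.259
[ 0.8995  0.6394 -1.1531  1.7615  0.6344  1.171  -0.306 ]
```

Request:
arm_command(plan=[[[0.045,0,-0.016],[0,1.5,0]],[[0.09,0,-0.032],[0,3,0]],[[0.135,0,-0.048],[0,4.5,0]],[[0.18,0.01,-0.064],[0,6,0]],[[0.225,0.02,-0.08],[0,7.5,0]]])

```text
clock: 23.95
position: [0.4886, -0.3622, 0.1756]
ee_rot: [-1.214, 1.202, -1.204]
force: [0.2, 0.0, -1.3]
width: 0.261
```

Request:
arm_command(plan=[[[0.009,0,-0.003],[0,0,0]],[[0.009,0,-0.003],[0,0,0]]])

```text
clock: 24.15
position: [0.4851, -0.3714, 0.1745]
ee_rot: [-1.213, 1.206, -1.205]
force: [0.0, 0.7, -1.2]
width: 0.261
```

Run:
```python
from go import *
p=get_image("side"); crop(p,300,300,240,180,3,"pics/s10.png")
p=get_image("top"); crop(p,430,240,160,120,5,"pics/t10.png")
o=go([.487,-.372,.0375],ang(0.5),[0,0,-1]); print(o["joints"])
```

```text
t 24.25 shift mm [  4.4755 134.9564  -0.0843] turn [-0.0245  0.1362 -0.0293] |F [-0.1662  1.0017 -0.3281] w 0.263
[ 1.2268  0.7309 -1.0908  1.6401  0.6867  1.2031 -0.0091]
```

View pics/s10.png

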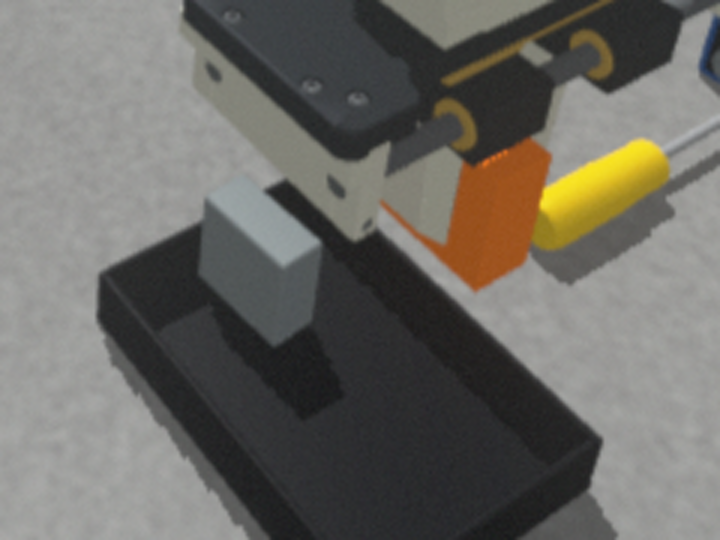

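View pics/t10.png

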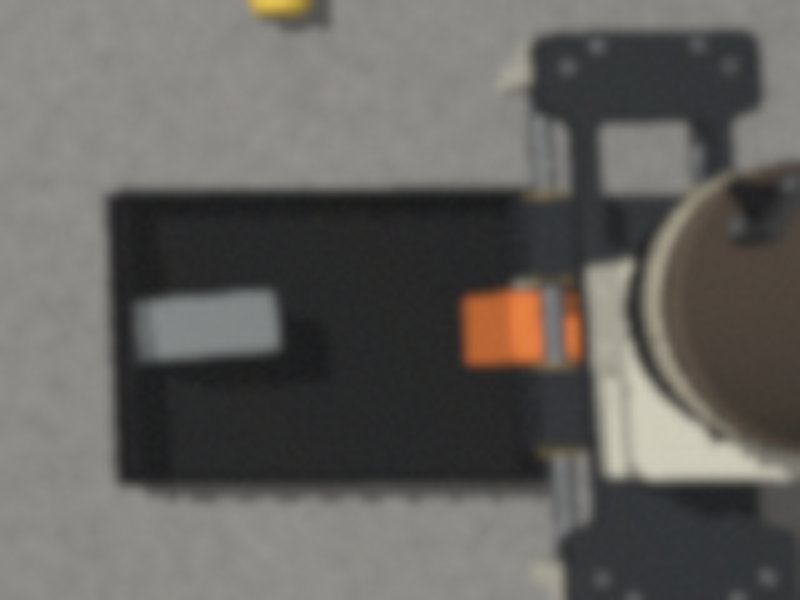

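Request:
arm_command(plan=[[[0.002,0.025,0],[0,0,0]],[[0.002,0.06,0],[0,0,0]],[[0.002,0.095,0],[0,0,0]],[[0.002,0.12,0],[0,0,0]],[[0.002,0.126,0],[0,0,0]]])

```text
clock: 24.75
position: [0.4859, -0.3686, 0.0468]
ee_rot: [-1.216, 1.203, -1.197]
force: [0.5, 0.3, -1.4]
width: 0.26
```

Request:
arm_command(plan=[[[0,0.001,0],[0,0,0]],[[0,0.002,0],[0,0,0]]])

```text
clock: 24.95
position: [0.4878, -0.3707, 0.0484]
ee_rot: [-1.214, 1.2, -1.203]
force: [0.1, -0.2, -0.4]
width: 0.257
```

Run:
```python
from go import *
o=go([.487,-.372,.0365],ang(0.5),[0,0,-1])
```

```text
t 24.95 shift mm [ 1.3048  8.9097 -0.822 ] turn [-0.0916  0.1172  0.0631] |F [ 0.0695 -0.2377 -0.4168] w 0.257
```

Request:
arm_command(plan=[[[0,0.004,0],[0,0,0]],[[0,0.007,0],[0,0,0]],[[0,0.007,0],[0,0,0]]])

```text
clock: 25.25
position: [0.4862, -0.3716, 0.0397]
ee_rot: [-1.214, 1.203, -1.203]
force: [-1.1, -0.6, -0.8]
width: 0.261
```

Request:
arm_command(plan=[[[0,0.001,0],[0,0,0]],[[0,0.0015,0],[0,0,0]],[[0,0.0015,0],[0,0,0]]])

```text
clock: 25.55
position: [0.4863, -0.3715, 0.0383]
ee_rot: [-1.214, 1.203, -1.203]
force: [-1.5, 0.4, 2.0]
width: 0.259
```

Request:
arm_command(plan=[[[0,0.0005,0],[0,0,0]],[[0,0.001,0],[0,0,0]],[[0,0.001,0],[0,0,0]]])

```text
clock: 25.85
position: [0.4863, -0.3715, 0.0383]
ee_rot: [-1.215, 1.202, -1.203]
force: [-5.0, 0.1, 12.1]
width: 0.262
```

Request:
arm_command(plan=[[[0,-0.0005,0],[0,0,0]],[[0,-0.0005,0],[0,0,0]],[[0,-0.0005,0],[0,0,0]],[[0,-0.0005,0],[0,0,0]],[[0,-0.0005,0],[0,0,0]]], fingers=0.1)

```text
clock: 26.35
position: [0.4863, -0.3714, 0.0375]
ee_rot: [-1.214, 1.203, -1.202]
force: [-0.5, 0.1, -0.2]
width: 0.448
```

Request:
arm_command(plan=[[[0,-0.015,0],[0,0,0]],[[0,-0.05,0],[0,0,0]],[[0,-0.09,0],[0,0,0]],[[0,-0.13,0],[0,0,0]],[[0,-0.17,0],[0,0,0]]])

```text
clock: 26.85
position: [0.4864, -0.3708, 0.2104]
ee_rot: [-1.214, 1.202, -1.202]
force: [0.6, -0.1, 0.7]
width: 0.45
```

Request:
arm_command(plan=[[[0,-0.03,0],[0,0,0]],[[0.04,-0.05,0],[0,0,0]],[[0.085,-0.06,0],[0,0,0]],[[0.13,-0.06,0],[0,0,0]],[[0.175,-0.06,0],[0,0,0]]])

```text
clock: 27.35
position: [0.4879, -0.5479, 0.2698]
ee_rot: [-1.214, 1.201, -1.204]
force: [-0.6, -0.5, 0.6]
width: 0.452
```

Run:
```python
from go import *
p=get_image("side"); cv2.imwrite("pics/s11.png",p["color"][:,:,::-1])
p=get_image("top"); cv2.imwrite("pics/t11.png",p["color"][:,:,::-1]);crop(p,430,240,160,120,5,"pics/t11c.png")
o=observe(); print(o["clock"],o["position"],o["joints"],o["width"],o["force"])
```

```text
27.45 [ 0.4853 -0.5532  0.2671] [ 1.2656  0.8197 -1.0557  1.1658  0.6932  1.5093  0.3364] 0.4484840911819908 [-0.6663  0.0605 -0.2197]
```

View pics/s11.png

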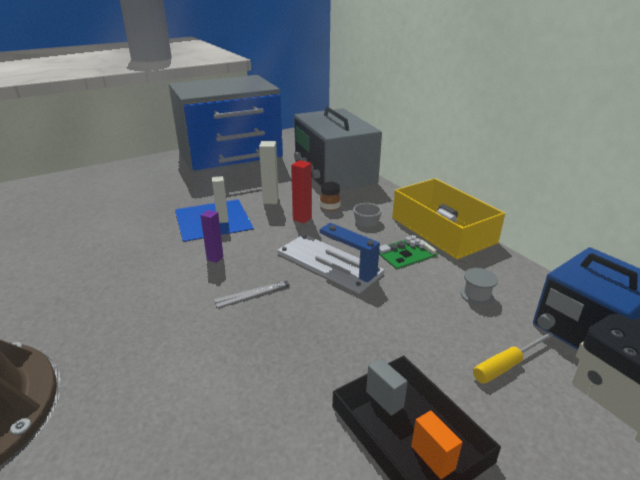

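View pics/t11.png

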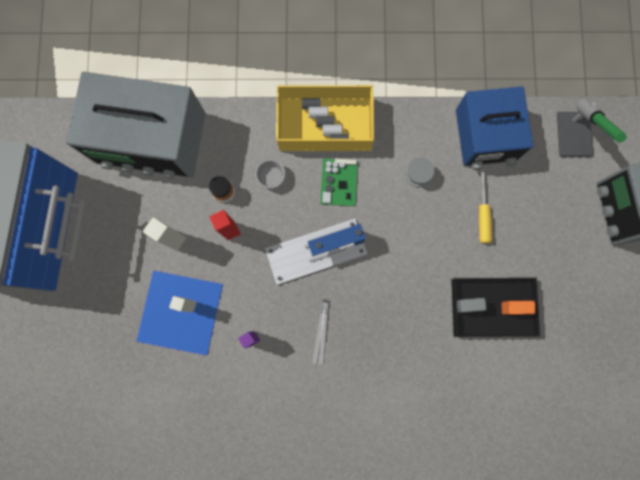

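View pics/t11c.png

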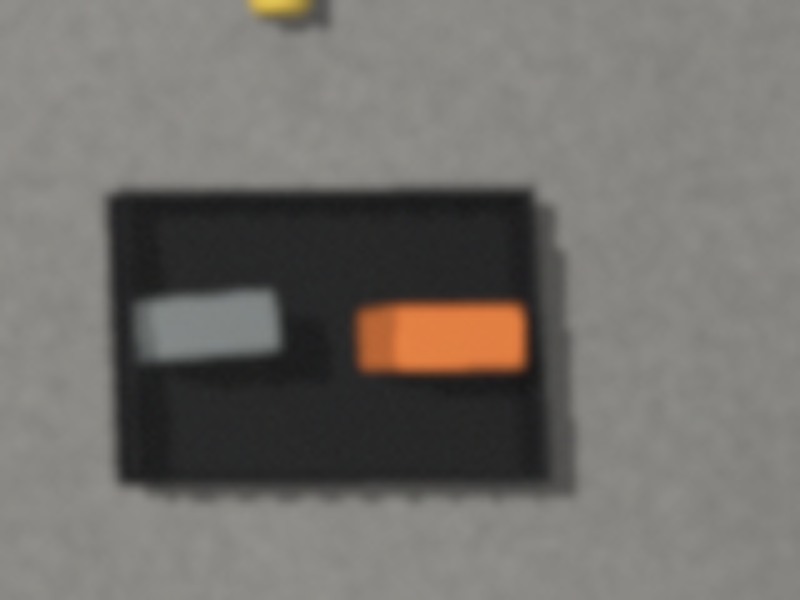

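Run:
```python
from cell import *
print(observe()["clock"], sign_off())
```

```text
the job is handed in; nothing more can be done
27.45 None
```

The job is handed in at 27.5 s on the robot's clock. The orange spacer is in the black tray and the white block is back on the blue mat. `sign_off()` reports no verdict.

- **Knocking out:** I gripped the smaller white block on the mat, leaned it 45° and slid its end under the bar's near edge. I pushed the spacer straight out past the free end to about y = 64 mm, with a push of up to about 16 N. The fingers stayed clear of the spacer until it was out.
- **Block:** I stood it upright on the mat about 2 mm from where it started, pressing down with about 11 N before release.
- **Spacer:** I lifted it out and set it down in the tray's empty half. On contact at about 12 N the gripper height put its underside at about 4 mm, which matches the tray floor.

**Last checks:** The final side and top pictures show the block upright on the mat and the spacer upright on the tray floor beside the grey one. The clamp is empty, the bystanders look unmoved, and the arm is clear of everything.

**Problems on the way:**
- My first attempt to lean the block stopped short at a wrist joint limit, so I took the wrist round another way.
- A spacer fit from one camera view alone was off by 15 mm or more, so I used the two-view fit. The later grasp agreed with it.

No check failed at the end.

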